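Space the second drying tray with sticks against a felt stop

ROBOT

A 7-joint arm with a two-finger parallel gripper is mounted at the origin on the work surface; the furniture and walls round the work are solid. World frame = base frame: x ahead of the robot, y to its left, z up, the work surface at z = 0. Lengths are in m, angles in rad, forces in N, time in s.
With the tool pointing down it reaches from about 0.425 to 0.925 m from the base axis. Payload 6.8 kg.
Tool frame: the origin (TCP) lies at the very end of the fingers, on their centre line; the grasp point (between the pads) lies 19 mm behind it; y points along the fingers, x is the direction in which the jaws open and shut, and the axes are right-handed (so a half turn about y gives the same grasp; the last joint's range is limited). The gripper opens to 85 mm and grips with 20 to 120 N. Pads are 22 mm wide; open, the fingers measure 114 mm over their backs; the gripper's body (76 mm by 85 mm) begins 54 mm behind the grasp point. The pads swing forward as they close: fully open they stand 13 mm farther back than shut.
Start: joints at [1.131, 0.477, 0.022, 1.555, -0.011, 1.109, -0.083], TCP at [0.22, -0.638, 0.231] pointing down, gripper open.
Joint ranges: [-2.96, 2.96], [-0.34, 2.1], [-1.41, 1.46], [0.24, 2.44], [-1.37, 4.51], [0.17, 1.92], [-2.96, 2.96]. Speed limits (rad/s): [2.39, 2.39, 3.14, 3.14, 3.14, 3.14, 3.14].

INTERFACE

Orientations are given as a rotation vector (axis times angle).
In Python, from bench import r, imaging gives the robot as it stands.
- The arm moves only by the shell command python3 -m jog 'ROWS' [FORCE]. ROWS is text: rows parted by semicolons, each of 7 numbers parted by spaces: the turn, a rotation vector about the tool's x, y, z in degrees, then the shift along the tool's x, y, z in mm, then the opening, from 0 (shut) to 1 (fully open). A call has exactly 5 rows; each row shifts and turns the commanded pose from where the row before left it, along the tool's axes as they then stand; what a row does not reach is not made up. A row lasts 1/12 s, in which the tool goes at most 41.7 mm and 7.16 degrees, less where a joint would pass 70% of its speed; a pose out of reach is approached as far as the arm can. A call with a gripper value outside its range is refused whole. The fingers move at their own pace and stop on an object; FORCE is the grip in N (left out, the last holds). Time passes only in rows, so rows that do not move let the fingers close, or fill a call up. It gives the time, the measured TCP pose, the force and the opening at its end, in the units of the state.
- r.get_obs(): the state, without advancing time (a new reading comes with each control period).
- imaging.grab_frame(name): name is "side" or "top"; returns a dict with "color" (400x640x3 uint8, red, green, blue), "z_map" (400x640 float32, m along the optical axis (not along the pixel's ray), 0 where there is no reading), "fx", "fy", "cx", "cy" (pixels), "world_to_cam" (4x4, takes a point from world to camera coordinates). Camera axes: x right, y up, looking along -z (the intrinsics and any distortion apply to the point x, -y, -z); pixel columns grow to the right and rows downward; lengths in m; the calibration is good to about 2 mm. A picture is of the moment at which its call begins.
- r.hand_in(): hands the job in, once; it reports no verdict.
The state is a dict: "clock": time; "joints": joint angles; "qvel": joint speeds; "tau": joint torques, N m; "tcp_pos": TCP position; "orientation": TCP orientation; "contact_force": force on the tool from outside, world axes, zero at the start; "moment": the same for the moment, N m; "grip_width": finger opening in m.
Only numpy, scipy, OpenCV 4.12 (cv2) and the standard library are available. Lean on these libraries where they do the work, as an engineer would, in place of code of your own. Each camera call takes 0.05 s, during which the arm holds its last target.

TASK

Set up the second tier of the slide-drying rack. Lay one wooden spacer stick lengthwise along one side of the lower tray, beside its blue coated squares, and push its end firmly home against the black back stop; then do the same with the other stick along the other side. Then lay the top tray with its green squares up, squarely on the two sticks and straight above the lower tray, and push it firmly home against the stop too, so that its back edge is flush with the stick ends; the trays must never touch each other and the glassware at the back must be left alone.

Things in the scene. Friction and masses are not known exactly. Their poses are not given: they have to be found in the camera images.
- rack: Drying rack fixed to the bench: aluminium base plate 200 x 100 mm, top 10 mm above the bench. Origin on the bench under the middle of the lower tray's place (the plate runs from 75 mm in front of it to 125 mm behind). +x points to the back stop, z up. Low cleats (16 mm above the bench, lower than the lower tray's top) hold the lower tray.
- stop_near (a point): Point 74 mm along the rack's +x from its origin, 40 mm up: the nearest place the face of the black back stop can be. The stop is rigid, clamped, 96 mm wide, 63 mm high above the bench, its face square to the rack's x. It is set 0 to 20 mm farther along +x than this point; the setting differs each time and is not reported: feel for it.
- lower_tray: Lower tray, loose, held by the rack's cleats with 2 to 3 mm of play: white plate 130 x 64 x 12 mm with three blue coated squares (23 mm, under 1 mm proud) in a row on its centre line. Origin at the centre of its underside, x along its length as the rack's x, z up; its top face is 12 mm above the origin, 22 mm above the bench.
- top_tray: Top tray, lying flat on the open bench: the same white plate, 130 x 64 x 12 mm, 120 g, flat underneath, with three green squares on top. Origin at the centre of its underside, x along its length, y across the 64 mm width.
- stick_a: Spacer stick of light wood, 130 x 12 x 12 mm, about 30 g, lying on the bench. Origin at the centre of its underside, x along its length. Both sticks are alike.
- stick_b: The other spacer stick, alike.
- stick_a_center (a point): The middle of stick_a's volume, 6 mm above its origin.
- stick_b_center (a point): The middle of stick_b's volume, 6 mm above its origin.
- flask: Bystander at the back of the bench: conical glass flask with white grains in it, 91 mm wide, 146 mm tall; loose, leave it alone. Origin at the centre of its underside.
- beaker: Bystander at the back of the bench: glass beaker, 68 x 62 mm, 75 mm tall; loose, leave it alone. Origin at the centre of its underside.
- jar: Bystander at the back of the bench: white jar with blue lid, 64 mm wide, 75 mm tall; loose, leave it alone. Origin at the centre of its underside.
- red_vial: Bystander at the back of the bench: small vial with red cap, 30 mm wide, 58 mm tall; loose, leave it alone. Origin at the centre of its underside.

How it is judged:
On the way, in this order (a step that is already met when the one before it is completed fails the run):
1. the first stick lies on the lower tray beside the squares and is pressed against the back stop with more than 1.5 N ((((z of stick_a_center in the frame of lower_tray between 0.0155 and 0.0205 m and (y of stick_a_center in the frame of lower_tray between 0.018 and 0.031 m or y of stick_a_center in the frame of lower_tray between -0.031 and -0.018 m) and angle between the x axis of stick_a and the x axis of lower_tray, either way round below 0.1 rad) and contact force between stick_a and rack above 1.5 N) or ((z of stick_b_center in the frame of lower_tray between 0.0155 and 0.0205 m and (y of stick_b_center in the frame of lower_tray between 0.018 and 0.031 m or y of stick_b_center in the frame of lower_tray between -0.031 and -0.018 m) and angle between the x axis of stick_b and the x axis of lower_tray, either way round below 0.1 rad) and contact force between stick_b and rack above 1.5 N))).
2. the second stick lies on the other side, ends level with the first, and is pressed against the stop with more than 1.5 N (((y of stick_a_center in the frame of lower_tray between 0.018 and 0.031 m and y of stick_b_center in the frame of lower_tray between -0.031 and -0.018 m) or (y of stick_b_center in the frame of lower_tray between 0.018 and 0.031 m and y of stick_a_center in the frame of lower_tray between -0.031 and -0.018 m)) and z of stick_a_center in the frame of lower_tray between 0.0155 and 0.0205 m and z of stick_b_center in the frame of lower_tray between 0.0155 and 0.0205 m and angle between the x axis of each of stick_a, stick_b and the x axis of lower_tray, either way round below 0.1 rad and x of stick_a in the frame of stick_b between -0.004 and 0.004 m and contact force between any of stick_a, stick_b and rack above 1.5 N).
3. the top tray lies on the sticks and is pressed against the stop with more than 1.5 N (((y of stick_a_center in the frame of lower_tray between 0.018 and 0.031 m and y of stick_b_center in the frame of lower_tray between -0.031 and -0.018 m) or (y of stick_b_center in the frame of lower_tray between 0.018 and 0.031 m and y of stick_a_center in the frame of lower_tray between -0.031 and -0.018 m)) and z of stick_a_center in the frame of lower_tray between 0.0155 and 0.0205 m and z of stick_b_center in the frame of lower_tray between 0.0155 and 0.0205 m and angle between the x axis of each of stick_a, stick_b and the x axis of lower_tray, either way round below 0.1 rad and x of stick_a in the frame of stick_b between -0.004 and 0.004 m and contact force between top_tray and rack above 1.5 N and z of top_tray in the frame of lower_tray between 0.0205 and 0.028 m).
At the end, for the whole second after the job is handed in: Sticks lengthwise on the lower tray, one each side, 18-31 mm from its centre line; top tray level on both, green side up, centred within 7 mm, parallel within 0.08 rad; all three at the back stop, flush within 4 mm; lower tray moved under 8 mm; all released and at rest (((y of stick_a_center in the frame of lower_tray between 0.018 and 0.031 m and y of stick_b_center in the frame of lower_tray between -0.031 and -0.018 m) or (y of stick_b_center in the frame of lower_tray between 0.018 and 0.031 m and y of stick_a_center in the frame of lower_tray between -0.031 and -0.018 m)) and z of stick_a_center in the frame of lower_tray between 0.0155 and 0.0205 m and z of stick_b_center in the frame of lower_tray between 0.0155 and 0.0205 m and angle between the x axis of each of stick_a, stick_b and the x axis of lower_tray, either way round below 0.1 rad and x of stick_a in the frame of stick_b between -0.004 and 0.004 m and x of stick_a_center in the frame of lower_tray between 0.004 and 0.034 m and x of stick_a in the frame of top_tray between -0.004 and 0.004 m and x of stick_b in the frame of top_tray between -0.004 and 0.004 m and z of top_tray in the frame of lower_tray between 0.0215 and 0.0265 m and y of top_tray in the frame of lower_tray between -0.007 and 0.007 m and angle between the x axis of top_tray and the x axis of lower_tray, either way round below 0.08 rad and angle between top_tray's own z axis and vertical below 0.05 rad and distance of lower_tray from where it was at the start of the episode below 0.008 m and linear speed of top_tray below 0.01 m/s); the robot touches nothing.
It fails at once if the top tray touches the lower tray (contact force between top_tray and lower_tray above 0.3 N).
It fails at once if the glassware and jars at the back are pushed over 30 mm or tipped (distance of any of flask, beaker, jar, red_vial from where it was at the start of the episode above 0.03 m or angle between any of flask, beaker, jar, red_vial's own z axis and vertical above 0.4 rad).
It also fails if it takes over 72 s, if anything falls off the work surface, if the arm or the gripper's body presses on something with over 40 N, if the wrist force passes 120 N, or if a joint passes its speed limit or range.

## Working session

There is one attempt and no reset: what is moved stays moved. The work goes in short steps, Python scripts to look and compute and a shell command to move; the robot and the scene stay as the last step left them, time stands still between calls to the robot, and variables do not carry over. Pictures are saved under pics/ and viewed, and the job is handed in when it is done.

```bash
ls; mkdir -p pics; python3 - <<'E'
from bench import r, imaging
import cv2, numpy as np
print(r.get_obs())
for n in ["side","top"]:
    f=imaging.grab_frame(n)
    cv2.imwrite(f"pics/{n}0.png",f["color"][:,:,::-1])
    np.savez(f"/tmp/{n}0.npz",**f)
    print(n,{k:f[k] for k in ["fx","fy","cx","cy","world_to_cam"]}, [k for k in f])
E
```

```text
pics
{'clock': 0.0, 'joints': array([ 1.13088918,  0.477794  ,  0.02233197,  1.55645754, -0.01148883,
        1.10930005, -0.08308481]), 'qvel': array([-2.22243360e-07, -7.19903820e-04, -7.34400761e-04, -9.49929609e-04,
        7.59366171e-04, -3.82084199e-04,  1.32348269e-03]), 'tau': array([-3.41217101e-04, -5.96443641e+01,  1.60762109e+00, -2.81197894e+01,
        1.23248465e-02,  9.29052767e-03,  4.06629184e-06]), 'tcp_pos': array([ 0.21967562, -0.6376234 ,  0.23032709]), 'orientation': array([-1.34714617,  0.9625186 , -0.95992134]), 'contact_force': array([0.20561418, 0.05126869, 0.45674699]), 'moment': array([ 0.02324378, -0.04903736,  0.06121135]), 'grip_width': 0.08584012924945834}
side {'fx': 411.91441079358185, 'fy': 411.91441079358185, 'cx': 318.0740172088695, 'cy': 195.2520682064401, 'world_to_cam': array([[ 0.94464605, -0.32801396, -0.00711876, -0.55567598],
       [ 0.19362076,  0.53982876,  0.81920444, -0.20094973],
       [-0.26486758, -0.77523658,  0.57345742, -0.67748762],
       [ 0.        ,  0.        ,  0.        ,  1.        ]])} ['color', 'z_map', 'fx', 'fy', 'cx', 'cy', 'world_to_cam']
top {'fx': 370.5493286984568, 'fy': 370.5493286984568, 'cx': 327.6441274790155, 'cy': 194.64358755618545, 'world_to_cam': array([[ 0.02640166, -0.99918538,  0.03052103,  0.02594513],
       [ 0.99485284,  0.02925064,  0.09701663, -0.60023951],
       [-0.09783036,  0.02780253,  0.99481468, -0.87482479],
       [ 0.        ,  0.        ,  0.        ,  1.        ]])} ['color', 'z_map', 'fx', 'fy', 'cx', 'cy', 'world_to_cam']
```

View pics/top0.png

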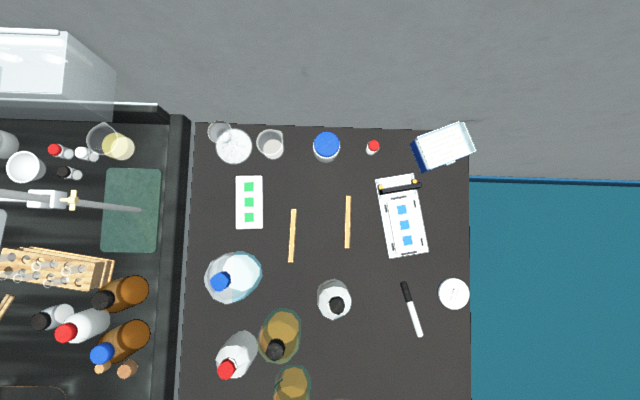

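View pics/side0.png

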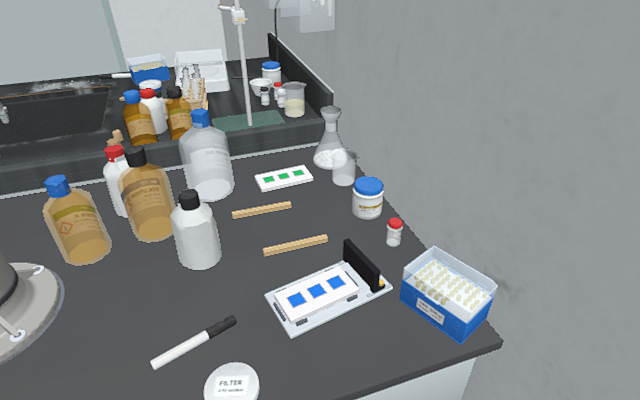

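The top view shows the top tray (green squares) at (249,203), the sticks at (292,235) and (348,222), and the rack with its blue squares at (402,222) and stop at (398,187). The glassware is along row ~145. Now I'll measure.

```bash
cat > h.py <<'E'
import numpy as np, cv2
from scipy.spatial.transform import Rotation as R
def cast(f,uv,z):
    uv=np.atleast_2d(np.asarray(uv,float)); M=np.asarray(f["world_to_cam"]); Rm=M[:3,:3]; c=-Rm.T@M[:3,3]
    d=np.stack([(uv[:,0]-f["cx"])/f["fx"],-(uv[:,1]-f["cy"])/f["fy"],-np.ones(len(uv))],1)@Rm
    return c+d*((z-c[2])/d[:,2])[:,None]
def proj(f,p):
    M=np.asarray(f["world_to_cam"]); q=np.atleast_2d(p)@M[:3,:3].T+M[:3,3]
    return np.stack([f["cx"]+f["fx"]*q[:,0]/-q[:,2],f["cy"]-f["fy"]*q[:,1]/-q[:,2]],1)
def hgt(f,u,v):
    z=float(f["z_map"][v,u]); M=np.asarray(f["world_to_cam"])
    p=np.array([(u-f["cx"])/f["fx"]*z,-(v-f["cy"])/f["fy"]*z,-z]); return M[:3,:3].T@(p-M[:3,3])
def blobs(mask,amin=15):
    cs,_=cv2.findContours(mask.astype(np.uint8),cv2.RETR_EXTERNAL,cv2.CHAIN_APPROX_NONE)
    out=[]
    for c in cs:
        m=np.zeros(mask.shape,np.uint8); cv2.drawContours(m,[c],-1,1,-1); m&=mask.astype(np.uint8)
        ys,xs=np.nonzero(m)
        if len(xs)>=amin: out.append((len(xs),xs,ys))
    return out
def fit(P):
    c=P[:,:2].mean(0); U,S,V=np.linalg.svd(P[:,:2]-c,full_matrices=False); 
    a=V[0]*np.sign(V[0][0]); t=(P[:,:2]-c)@a; n=(P[:,:2]-c)@np.array([-a[1],a[0]])
    return c,np.degrees(np.arctan2(a[1],a[0])),np.ptp(t),np.ptp(n)
def tool():
    from bench import r
    o=r.get_obs(); return o,R.from_rotvec(o["orientation"]).as_matrix()
E
python3 - <<'E'
from h import *
for n in ["top","side"]:
    f=np.load(f"/tmp/{n}0.npz"); hsv=cv2.cvtColor(f["color"],cv2.COLOR_RGB2HSV); H,S,V=[hsv[...,i].astype(int) for i in range(3)]
    for nm,m,z in [("green",(H>45)&(H<80)&(S>120)&(V>90),.0125),("blue",(H>100)&(H<118)&(S>110)&(V>120),.0225),("wood",(H>10)&(H<25)&(S>70)&(V>140),.012),("white",(S<40)&(V>180),.012)]:
        for a,xs,ys in blobs(m,20):
            u,v=xs.mean(),ys.mean()
            if n=="top" and not(190<u<470 and v>120): continue
            zz=z
            if nm=="white" and u>370: zz=.022
            c,an,l,w=fit(cast(f,np.stack([xs,ys],1),zz))
            print(n,nm,a,"px %.0f %.0f"%(u,v),c.round(4),"ang %.1f L %.3f W %.3f"%(an,l,w),hgt(f,int(u),int(v)).round(3))
E
```

```text
top green 64 px 248 217 [0.5401 0.2349] ang -38.0 L 0.026 W 0.023 [0.54  0.236 0.014]
top green 64 px 248 202 [0.5782 0.2367] ang 33.8 L 0.024 W 0.023 [0.579 0.238 0.014]
top green 63 px 248 186 [0.6155 0.2385] ang -27.1 L 0.023 W 0.022 [0.616 0.239 0.016]
top blue 286 px 220 281 [0.3859 0.2939] ang -53.3 L 0.048 W 0.039 [0.411 0.25  0.202]
top blue 63 px 407 240 [ 0.4943 -0.1543] ang 42.5 L 0.022 W 0.024 [ 0.494 -0.154  0.025]
top blue 50 px 404 225 [ 0.5318 -0.1469] ang -18.2 L 0.026 W 0.021 [ 0.533 -0.147  0.022]
top blue 34 px 401 210 [ 0.5673 -0.1386] ang -72.4 L 0.020 W 0.019 [ 0.569 -0.136  0.027]
top blue 509 px 326 144 [0.7277 0.0495] ang 12.4 L 0.064 W 0.062 [0.716 0.051 0.075]
top wood 31 px 276 396 [0.1211 0.1509] ang 20.9 L 0.017 W 0.012 [0.173 0.14  0.132]
top wood 605 px 294 383 [0.1529 0.1108] ang 2.3 L 0.066 W 0.059 [0.191 0.108 0.107]
top wood 89 px 263 340 [0.2482 0.1873] ang 18.5 L 0.049 W 0.015 [0.286 0.172 0.143]
top wood 719 px 283 327 [0.2806 0.1411] ang 75.5 L 0.072 W 0.070 [0.314 0.132 0.141]
top wood 274 px 292 236 [0.4974 0.1271] ang -1.3 L 0.130 W 0.014 [
[... 5743 characters left out ...]
.053]
side white 62 px 121 75 [0.1732 1.1717] ang -19.0 L 0.077 W 0.046 [0.184 1.08  0.043]
side white 300 px 266 78 [0.7039 0.9401] ang 57.4 L 0.208 W 0.104 [0.673 0.796 0.065]
side white 220 px 65 76 [-0.0345  1.2402] ang 3.8 L 0.419 W 0.169 [-0.414  2.871 -0.459]
side white 116 px 307 67 [0.8925 1.0339] ang -90.0 L 0.783 W 0.008 [0.78  0.658 0.132]
side white 935 px 310 10 [1.2668 2.113 ] ang 77.8 L 0.820 W 0.390 [0.717 0.422 0.347]
side white 21 px 273 1 [1.1081 2.4623] ang 76.2 L 0.186 W 0.042 [0.7   0.743 0.315]
side white 561 px 240 45 [0.717  1.6035] ang 81.9 L 2.087 W 0.163 [0.548 0.48  0.267]
side white 8172 px 174 39 [0.3982 1.7619] ang -86.3 L 2.160 W 0.728 [ 0.411  2.827 -0.258]
```

```bash
python3 - <<'E'
from h import *
o,T=tool(); print(T.round(3))
f=np.load("/tmp/top0.npz")
# relaxed blue on lower tray, dark stop
hsv=cv2.cvtColor(f["color"],cv2.COLOR_RGB2HSV).astype(int)
m=(hsv[...,0]>95)&(hsv[...,0]<120)&(hsv[...,1]>70)&(hsv[...,2]>100); m[:, :385]=0; m[:200]=0; m[260:]=0; m[:,430:]=0
P=[]
for a,xs,ys in blobs(m,20):
    c=cast(f,[[xs.mean(),ys.mean()]],.0225)[0]; P.append(c); print(a,c.round(4))
im=f["color"][165:265,340:450]; cv2.imwrite("pics/rack0.png",cv2.resize(im[:,:,::-1],None,fx=6,fy=6,interpolation=cv2.INTER_NEAREST))
E
```

```text
[[ 0.326 -0.001  0.945]
 [-0.945  0.001  0.326]
 [-0.002 -1.    -0.   ]]
75 [ 0.4946 -0.1546  0.0225]
74 [ 0.5318 -0.1471  0.0225]
72 [ 0.5694 -0.1401  0.0225]
```

View pics/rack0.png

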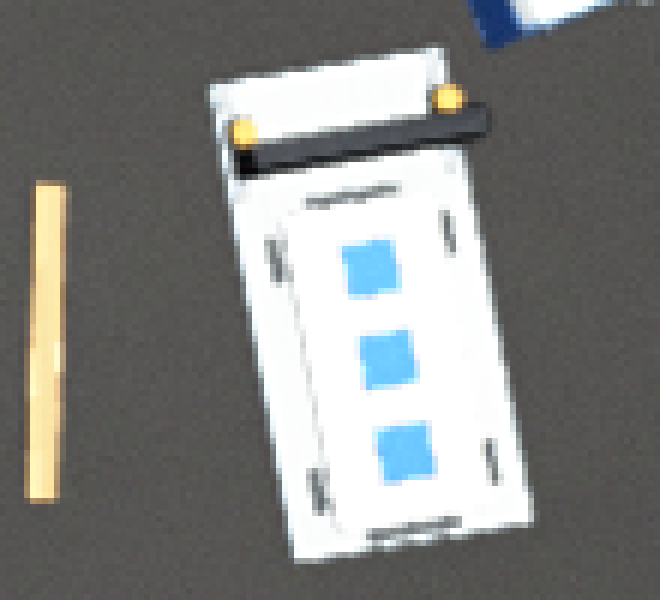

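The rack's yaw is 11.0° and the tray centre is about (0.5326, -0.148). Both views agree within 2 mm. The stop edge runs roughly from (382,195) to (421,187) in the top image. I'll start with a turn to heading 0, then travel.

```bash
python3 -m jog '0 6.5 0 0 0 0 0.5; 0 6.5 0 0 0 0 0.5; 0 6 0 0 0 0 0.5; 0 0 0 -20 3 10 0.5; 0 0 0 -35 6 18 0.5' 40; python3 - <<'E'
from h import *
f=np.load("/tmp/top0.npz"); p=cast(f,[[381.7,194.7],[421,187.5]],.063); c=np.array([.5326,-.148,0]); a=np.radians(11); ex=np.array([np.cos(a),np.sin(a),0])
print("stop face est",p.round(4),((p-c)@ex).round(4))
E
```

```text
clock: 0.52
tcp_pos: [0.2446, -0.5861, 0.2222]
orientation: [-1.209, 1.214, -1.216]
contact_force: [1.0, -0.6, 0.7]
grip_width: 0.0427
stop face est [[ 0.5995 -0.0837  0.063 ]
 [ 0.6194 -0.177   0.063 ]] [0.078  0.0797]
```

```bash
python3 -m jog '0 0 0 -36 6 18 0.5; 0 0 0 -36 6 18 0.5; 0 0 0 -36 6 18 0.5; 0 0 0 -36 6 18 0.5; 0 0 0 -36 6 18 0.5'
```

```text
clock: 0.93
tcp_pos: [0.3381, -0.4012, 0.1918]
orientation: [-1.209, 1.21, -1.209]
contact_force: [0.5, 0.4, -0.4]
grip_width: 0.0428
```

```bash
python3 -m jog '0 0 0 -36 8 18 0.5; 0 0 0 -36 8 18 0.5; 0 0 0 -36 8 18 0.5; 0 0 0 -36 8 18 0.5; 0 0 0 -36 8 18 0.5'; python3 -m jog '0 0 0 -36 8 18 0.5; 0 0 0 -36 8 18 0.5; 0 0 0 -36 8 18 0.5; 0 0 0 -36 8 18 0.5; 0 0 0 -36 8 18 0.5'; python3 -c "
from h import *
o,T=tool();print(T.round(4),o['tcp_pos'])"
```

```text
clock: 1.35
tcp_pos: [0.4281, -0.2213, 0.1519]
orientation: [-1.209, 1.209, -1.209]
contact_force: [0.3, -0.7, 0.3]
grip_width: 0.0426
clock: 1.77
tcp_pos: [0.5181, -0.0413, 0.1118]
orientation: [-1.209, 1.209, -1.209]
contact_force: [0.1, -0.4, 0.1]
grip_width: 0.0431
[[ 1.e-04 -3.e-04  1.e+00]
 [-1.e+00 -1.e-04  1.e-04]
 [ 1.e-04 -1.e+00 -3.e-04]] [ 0.51810268 -0.04132013  0.11178339]
```

```bash
python3 -m jog '0 0 0 -32 0 21 0.5; 0 0 0 0 22 0 0.4; 0 0 0 0 22 0 0.4; 0 0 0 0 22 0 0.4; 0 0 0 0 15 0 0.4'; python3 - <<'E'
from h import *
from bench import imaging
for n in ["top","side"]:
    f=imaging.grab_frame(n); np.savez("/tmp/f.npz",**f)
    u,v=proj(f,[.539,-.008,.02])[0].astype(int); im=f["color"][v-60:v+60,u-80:u+80,::-1]
    cv2.imwrite(f"pics/g1{n}.png",cv2.resize(im,None,fx=4,fy=4))
E
```

```text
clock: 2.18
tcp_pos: [0.5377, -0.0109, 0.0292]
orientation: [-1.212, 1.21, -1.207]
contact_force: [-0.3, -0.5, 0.3]
grip_width: 0.0341
```

View pics/g1side.png

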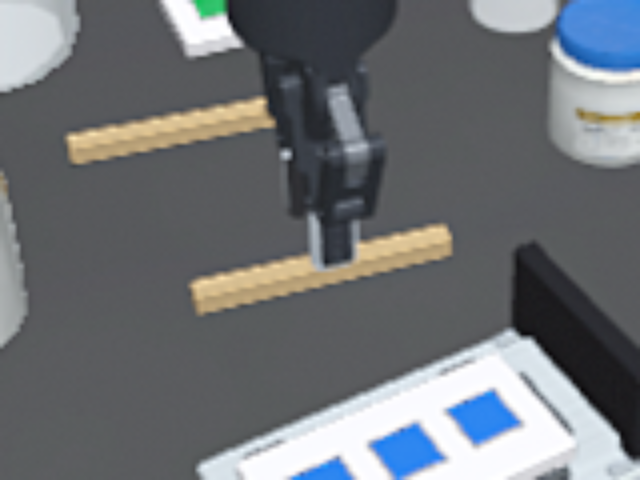

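View pics/g1top.png

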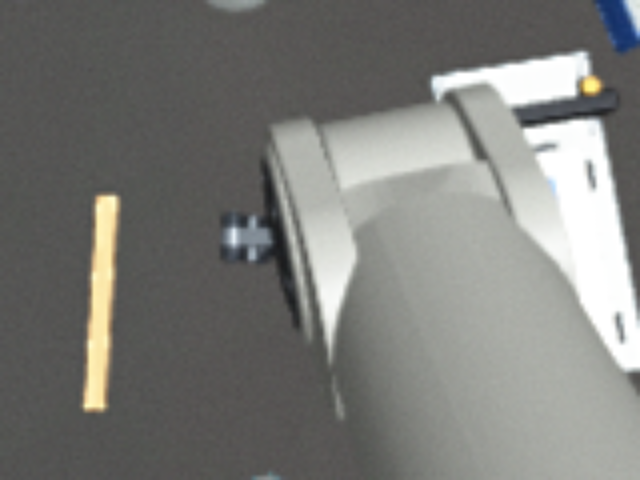

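The side view shows the fingers straddling the near stick at its middle. I'll descend and close.

```bash
python3 -m jog '0 0 0 -2 15 0 0.4; 0 0 0 0 10 0 0.4; 0 0 0 0 0 0 0.4; 0 0 0 0 0 0 0; 0 0 0 0 0 0 0' 40;  python3 -m jog '0 0 0 0 0 0 0; 0 0 0 0 0 0 0; 0 0 0 0 0 0 0; 0 0 0 0 -20 0 0; 0 0 0 0 -30 0 0'; 
```

```text
clock: 2.7
tcp_pos: [0.5392, -0.0093, 0.0071]
orientation: [-1.209, 1.209, -1.21]
contact_force: [-2.2, 0.4, 10.0]
grip_width: 0.011
clock: 3.12
tcp_pos: [0.5365, -0.0093, 0.0548]
orientation: [-1.214, 1.213, -1.207]
contact_force: [1.2, -1.0, -1.0]
grip_width: 0.0104
```

```bash
python3 -m jog '0 0 0 0 -15 0 0; 0 0 0 0 0 0 0; 0 0 0 0 0 0 0; 0 0 0 0 0 0 0; 0 0 0 0 0 0 0'; python3 - <<'E'
from h import *
from bench import imaging
for n in ["side","top"]:
    f=imaging.grab_frame(n); np.savez(f"/tmp/{n}1.npz",**f)
    u,v=proj(f,[.539,-.008,.06])[0].astype(int); im=f["color"][v-60:v+60,u-80:u+80,::-1]
    cv2.imwrite(f"pics/g2{n}.png",cv2.resize(im,None,fx=4,fy=4))
E
```

```text
clock: 3.53
tcp_pos: [0.5378, -0.0092, 0.0702]
orientation: [-1.211, 1.211, -1.208]
contact_force: [-1.1, 0.6, 0.5]
grip_width: 0.0103
```

View pics/g2side.png

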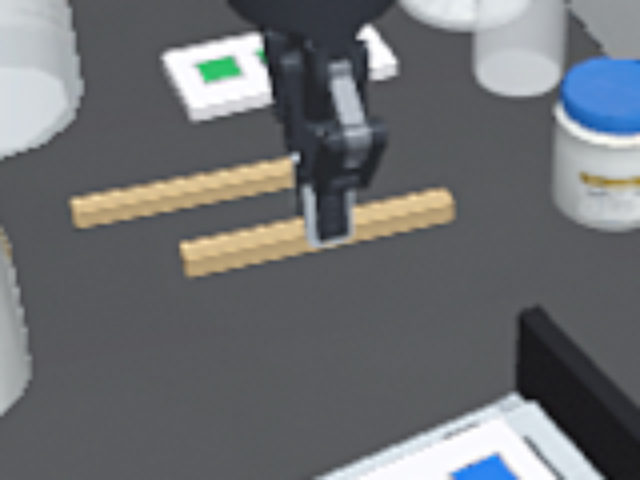

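```bash
python3 - <<'E'
from h import *
f=np.load("/tmp/side1.npz"); hsv=cv2.cvtColor(f["color"],cv2.COLOR_RGB2HSV).astype(int)
m=(hsv[...,0]>8)&(hsv[...,0]<27)&(hsv[...,1]>60)&(hsv[...,2]>110)
M=f["world_to_cam"]; C=-M[:3,:3].T@M[:3,3]
u,v=proj(f,[.538,-.009,.065])[0]; 
for a,xs,ys in blobs(m,60):
    if abs(ys.mean()-v)>25 or abs(xs.mean()-u)>60: continue
    print(a,xs.min(),xs.max(),xs.mean(),ys.mean())
    for c in range(xs.min()+3,xs.max()-1,6):
        b=ys[xs==c]; P=cast(f,[[c,b.max()+.5],[c,b.min()-.5]],0.0); 
        # bottom edge hits plane y=-.0152 ; top far edge plane y=-.003
        out=[]
        for p,yy in zip(P,(-.0152,-.0032)):
            d=p-C; out.append((C+d*(yy-C[1])/d[1])[[0,2]].round(4))
        print(c,out)
E
```

```text
291 259 293 274.6048109965636 223.3745704467354
262 [array([0.4747, 0.0643]), array([0.4784, 0.0753])]
268 [array([0.4859, 0.0635]), array([0.4896, 0.0747])]
274 [array([0.4972, 0.0628]), array([0.5012, 0.0763])]
280 [array([0.5087, 0.0644]), array([0.5126, 0.0757])]
286 [array([0.5202, 0.0636]), array([0.5242, 0.075 ])]
223 301 327 314.42152466367713 214.98206278026905
304 [array([0.5554, 0.0637]), array([0.5595, 0.0753])]
310 [array([0.5673, 0.0629]), array([0.5714, 0.0746])]
316 [array([0.5793, 0.0621]), array([0.5835, 0.0763])]
322 [array([0.5914, 0.0637]), array([0.5957, 0.0756])]
433 231 286 258.7990762124711 209.73210161662817
234 [array([0.4283, 0.1045]), array([0.4314, 0.1127])]
240 [array([0.4388, 0.104 ]), array([0.442 , 0.1122])]
246 [array([0.4494, 0.1034]), array([0.4526, 0.1117])]
252 [array([0.46  , 0.1029]), array([0.4633, 0.1113])]
258 [array([0.471 , 0.1045]), array([0.4744, 0.1129])]
264 [array([0.4818, 0.1039]), array([0.4853, 0.1125])]
270 [array([0.4927, 0.1034]), array([0.4963, 0.112 ])]
276 [array([0.5037, 0.1028]), array([0.5074, 0.1115])]
282 [array([0.5148, 0.1022]), array([0.5186, 0.111 ])]
```

View pics/g2top.png

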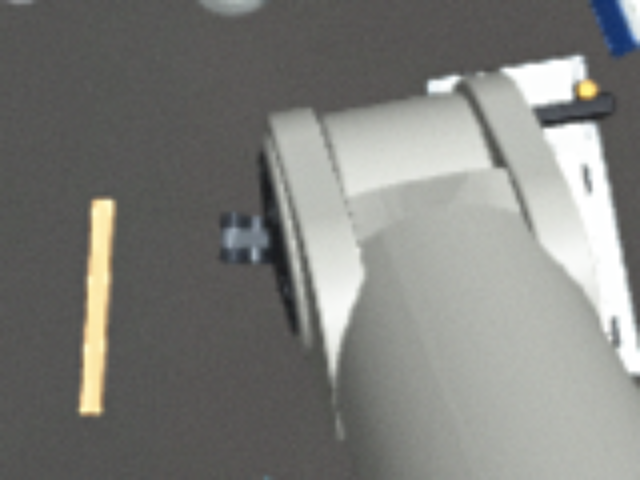

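The stick is level in the grip but flush with the fingertips (bottom = TCP − 6.5 mm). I'll set it down and regrip about 4 mm higher so the tips clear the tray.

```bash
python3 -m jog '0 0 0 0 30 0 0; 0 0 0 0 30 0 0; 0 0 0 0 2.5 0 0; 0 0 0 0 0 0 0.35; 0 0 0 0 -3 0 0.35';  python3 -m jog '0 0 0 0 0 0 0.35; 0 0 0 0 0 0 0; 0 0 0 0 0 0 0; 0 0 0 0 0 0 0; 0 0 0 0 0 0 0'; python3 -m jog '0 0 0 0 -25 0 0; 0 0 0 0 -30 0 0; 0 0 0 0 0 0 0; 0 0 0 0 0 0 0; 0 0 0 0 0 0 0'
```

```text
clock: 4.05
tcp_pos: [0.5378, -0.0091, 0.0113]
orientation: [-1.211, 1.211, -1.208]
contact_force: [0.2, 0.1, -0.0]
grip_width: 0.0301
clock: 4.47
tcp_pos: [0.5389, -0.0092, 0.0122]
orientation: [-1.209, 1.209, -1.209]
contact_force: [0.0, 0.4, -0.6]
grip_width: -0.0001
clock: 4.88
tcp_pos: [0.5386, -0.0092, 0.0667]
orientation: [-1.209, 1.209, -1.209]
contact_force: [0.0, 0.7, -0.5]
grip_width: -0.0002
```

```bash
python3 - <<'E'
from h import *
from bench import imaging
for n in ["side","top"]:
    f=imaging.grab_frame(n); np.savez(f"/tmp/{n}1.npz",**f)
    u,v=proj(f,[.539,-.008,.04])[0].astype(int); im=f["color"][v-60:v+60,u-80:u+80,::-1]
    cv2.imwrite(f"pics/g3{n}.png",cv2.resize(im,None,fx=4,fy=4))
E
```

```text
(no output)
```

View pics/g3side.png

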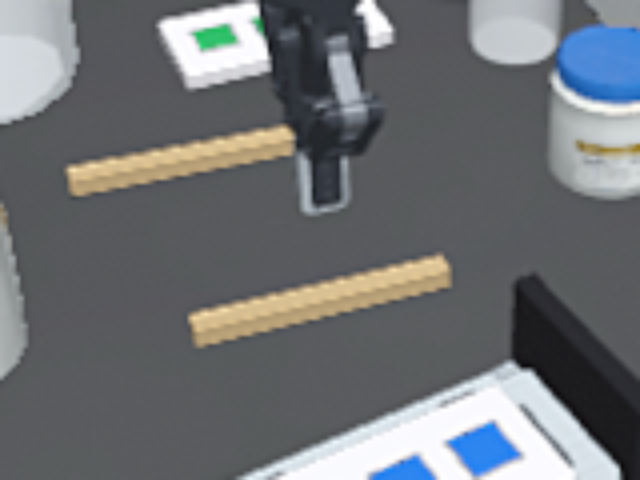

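View pics/g3top.png

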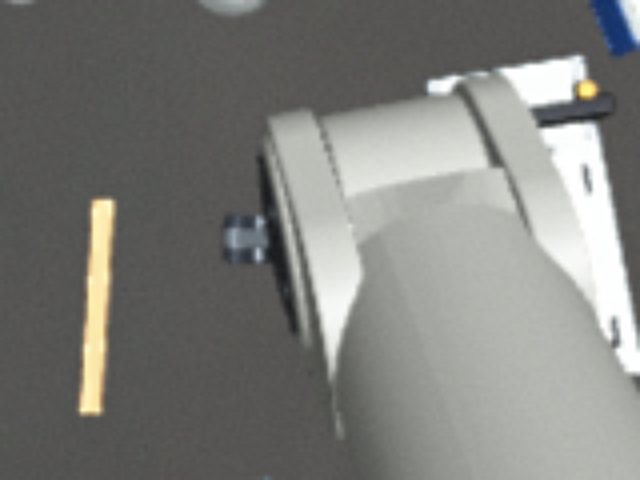

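The stick is lying in its place, and the fingers closed just above it. So the tips are at the TCP, and the first grip already had about 5 mm of overlap. I'll regrip at that height.

```bash
python3 -m jog '0 0 0 0 0 0 0.4; 0 0 0 0 10 0 0.4; 0 0 0 0 20 0 0.4; 0 0 0 0 20 0 0.4; 0 0 0 0 10 0 0.4';  python3 -m jog '0 0 0 0 0 0 0.4; 0 0 0 0 0 0 0.4; 0 0 0 0 0 0 0; 0 0 0 0 0 0 0; 0 0 0 0 0 0 0'; python3 -m jog '0 0 0 0 0 0 0; 0 0 0 0 0 0 0; 0 0 0 0 0 0 0; 0 0 0 0 0 0 0; 0 0 0 0 0 0 0'
```

```text
clock: 5.4
tcp_pos: [0.537, -0.0092, 0.0039]
orientation: [-1.212, 1.212, -1.207]
contact_force: [0.3, 0.0, 1.2]
grip_width: 0.0341
clock: 5.82
tcp_pos: [0.5396, -0.0091, 0.0078]
orientation: [-1.208, 1.208, -1.21]
contact_force: [0.3, 0.2, 2.2]
grip_width: 0.0105
clock: 6.23
tcp_pos: [0.5396, -0.0091, 0.0077]
orientation: [-1.208, 1.208, -1.21]
contact_force: [-0.4, 0.4, 6.3]
grip_width: 0.0101
```

```bash
python3 -m jog '0 0 0 0 -25 0 0; 0 0 0 0 -35 0 0; 0 0 0 39 0 -4 0; 0 0 0 38 0 -4 0; 0 0 0 38 0 -4 0'; python3 -m jog '0 -5.5 0 0 0 0 0; 0 -5.5 0 0 0 0 0; 0 0 0 0 0 0 0; 0 0 0 0 0 0 0; 0 0 0 0 0 0 0'; python3 - <<'E'
from h import *
from bench import imaging
o,T=tool(); print(o["tcp_pos"],T.round(3).tolist())
f=imaging.grab_frame("side"); np.savez(f"/tmp/side1.npz",**f)
u,v=proj(f,[.539,-.14,.04])[0].astype(int); im=f["color"][v-75:v+75,u-100:u+100,::-1]
cv2.imwrite(f"pics/g4side.png",cv2.resize(im,None,fx=4,fy=4))
E
```

```text
clock: 6.65
tcp_pos: [0.5272, -0.125, 0.0679]
orientation: [-1.209, 1.206, -1.209]
contact_force: [0.5, -0.1, -0.0]
grip_width: 0.0103
clock: 7.07
tcp_pos: [0.5268, -0.1237, 0.0668]
orientation: [-1.293, 1.068, -1.068]
contact_force: [-0.2, 0.7, -0.4]
grip_width: 0.0104
[ 0.52682433 -0.12365269  0.06682943] [[0.189, 0.0, 0.982], [-0.982, 0.0, 0.189], [-0.0, -1.0, 0.0]]
```

View pics/g4side.png

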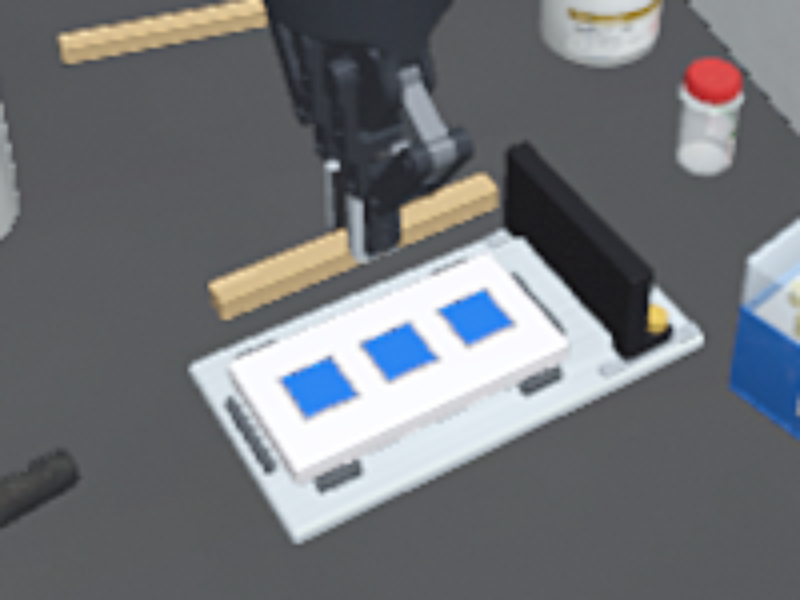

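Stick over the left side of the lower tray and parallel to it. I'll check its height in the hand before lowering.

```bash
cat >> h.py <<'E'
def stickz(f,tcp,head,off=.006,show=True,zc=-.003):
    hsv=cv2.cvtColor(f["color"],cv2.COLOR_RGB2HSV).astype(int)
    m=(hsv[...,0]>8)&(hsv[...,0]<27)&(hsv[...,1]>60)&(hsv[...,2]>110)
    M=f["world_to_cam"]; C=-M[:3,:3].T@M[:3,3]; a=np.radians(head)
    ex=np.array([np.cos(a),np.sin(a),0]); n=np.array([-np.sin(a),np.cos(a),0]); p0=np.array(tcp)
    res=[]
    for A,xs,ys in blobs(m,30):
        for c in range(xs.min()+2,xs.max()-1,3):
            b=ys[xs==c]
            if len(b)<5: continue
            P=cast(f,[[c,b.max()+.5],[c,b.min()-.5]],0.0); o=[]
            for p,s in zip(P,(-off,off)):
                d=p-C; q=C+d*((p0+s*n-C)@n)/(d@n); o+= [(q-p0)@ex,q[2]]
            if abs(o[0])<.08 and abs(o[1]-p0[2]-zc)<.02: res.append(o)
    res=np.array(res); print("bottom z %.4f top z %.4f  xrange %.4f %.4f slope %.3f n %d"%(np.median(res[:,1]),np.median(res[:,3]),res[:,0].min(),res[:,0].max(),np.polyfit(res[:,0],res[:,1],1)[0],len(res)))
E
python3 - <<'E'
from h import *
f=np.load("/tmp/side1.npz"); stickz(f,[.5268,-.1237,.0668],11)
E
```

```text
bottom z 0.0592 top z 0.0713  xrange -0.0688 0.0547 slope -0.018 n 18
```

```bash
python3 -m jog '0 0 0 0 12 0 0; 0 0 0 0 12 0 0; 0 0 0 0 9 0 0; 0 0 0 0 0 0 0; 0 0 0 0 0 0 0'; python3 -m jog '0 0 0 0 1 0 0; 0 0 0 0 1 0 0; 0 0 0 0 1 0 0; 0 0 0 0 0 0 0; 0 0 0 0 0 0 0'
```

```text
clock: 7.53
tcp_pos: [0.5259, -0.1238, 0.0325]
orientation: [-1.295, 1.068, -1.065]
contact_force: [-1.0, 0.1, -0.3]
grip_width: 0.0104
clock: 7.95
tcp_pos: [0.5269, -0.1242, 0.031]
orientation: [-1.294, 1.066, -1.067]
contact_force: [-0.3, -0.1, -0.1]
grip_width: 0.0105
```

```bash
python3 -m jog '0 0 0 0 1 0 0; 0 0 0 0 0 0 0; 0 0 0 0 0 0 0; 0 0 0 0 0 0 0; 0 0 0 0 0 0 0';python3 -m jog '0 0 0 0 1 0 0; 0 0 0 0 0 0 0; 0 0 0 0 0 0 0; 0 0 0 0 0 0 0; 0 0 0 0 0 0 0'
```

```text
clock: 8.37
tcp_pos: [0.5268, -0.1241, 0.0299]
orientation: [-1.294, 1.066, -1.067]
contact_force: [0.1, 0.1, -0.1]
grip_width: 0.0102
clock: 8.78
tcp_pos: [0.5269, -0.1242, 0.0297]
orientation: [-1.294, 1.066, -1.067]
contact_force: [-3.5, -0.3, 9.8]
grip_width: 0.0104
```

```bash
python3 -m jog '0 0 0 0 -0.9 0 0; 0 0 0 0 0 2 0; 0 0 0 0 0 2 0; 0 0 0 0 0 2 0; 0 0 0 0 0 1 0';python3 -m jog '0 0 0 0 0 1 0; 0 0 0 0 0 1 0; 0 0 0 0 0 1 0; 0 0 0 0 0 0 0; 0 0 0 0 0 0 0'
```

```text
clock: 9.2
tcp_pos: [0.531, -0.1235, 0.0297]
orientation: [-1.298, 1.071, -1.064]
contact_force: [-10.7, -1.0, 14.7]
grip_width: 0.0099
clock: 9.62
tcp_pos: [0.5351, -0.1229, 0.0297]
orientation: [-1.296, 1.069, -1.066]
contact_force: [-5.9, -0.3, 8.7]
grip_width: 0.0105
```

```bash
python3 -m jog '0 0 0 0 -1 0 0; 0 0 0 0 0 0 0; 0 0 0 0 0 0 0; 0 0 0 0 0 0 0; 0 0 0 0 0 0 0';python3 -m jog '0 0 0 0 0 1 0; 0 0 0 0 0 1 0; 0 0 0 0 0 1 0; 0 0 0 0 0 0 0; 0 0 0 0 0 0 0'
```

```text
clock: 10.03
tcp_pos: [0.5368, -0.1221, 0.0306]
orientation: [-1.294, 1.066, -1.066]
contact_force: [0.2, 0.2, -0.1]
grip_width: 0.0105
clock: 10.45
tcp_pos: [0.5397, -0.1216, 0.0307]
orientation: [-1.294, 1.066, -1.067]
contact_force: [-1.1, -0.5, 0.1]
grip_width: 0.01
```

```bash
python3 -m jog '0 0 0 0 0 1 0; 0 0 0 0 0 1 0; 0 0 0 0 0 0 0; 0 0 0 0 0 0 0; 0 0 0 0 0 0 0';python3 -m jog '0 0 0 0 0 1 0; 0 0 0 0 0 1 0; 0 0 0 0 0 0 0; 0 0 0 0 0 0 0; 0 0 0 0 0 0 0'
```

```text
clock: 10.87
tcp_pos: [0.5415, -0.1213, 0.0307]
orientation: [-1.294, 1.066, -1.066]
contact_force: [-0.1, 0.6, 0.1]
grip_width: 0.0103
clock: 11.28
tcp_pos: [0.5435, -0.1209, 0.0307]
orientation: [-1.294, 1.067, -1.066]
contact_force: [0.8, -0.8, -0.9]
grip_width: 0.0104
```

```bash
python3 -m jog '0 0 0 0 0 1 0; 0 0 0 0 0 1 0; 0 0 0 0 0 0 0; 0 0 0 0 0 0 0; 0 0 0 0 0 0 0';python3 -m jog '0 0 0 0 0 1 0; 0 0 0 0 0 1 0; 0 0 0 0 0 0 0; 0 0 0 0 0 0 0; 0 0 0 0 0 0 0'; python3 - <<'E'
from h import *
from bench import imaging
f=imaging.grab_frame("side"); np.savez(f"/tmp/side1.npz",**f)
u,v=proj(f,[.55,-.14,.04])[0].astype(int); im=f["color"][v-75:v+75,u-100:u+100,::-1]
cv2.imwrite(f"pics/g5side.png",cv2.resize(im,None,fx=4,fy=4))
E
```

```text
clock: 11.7
tcp_pos: [0.5455, -0.1205, 0.0307]
orientation: [-1.294, 1.066, -1.066]
contact_force: [-0.3, -0.5, 0.7]
grip_width: 0.0104
clock: 12.12
tcp_pos: [0.5474, -0.1201, 0.0307]
orientation: [-1.294, 1.066, -1.066]
contact_force: [-0.8, -0.2, -1.2]
grip_width: 0.0103
```

View pics/g5side.png

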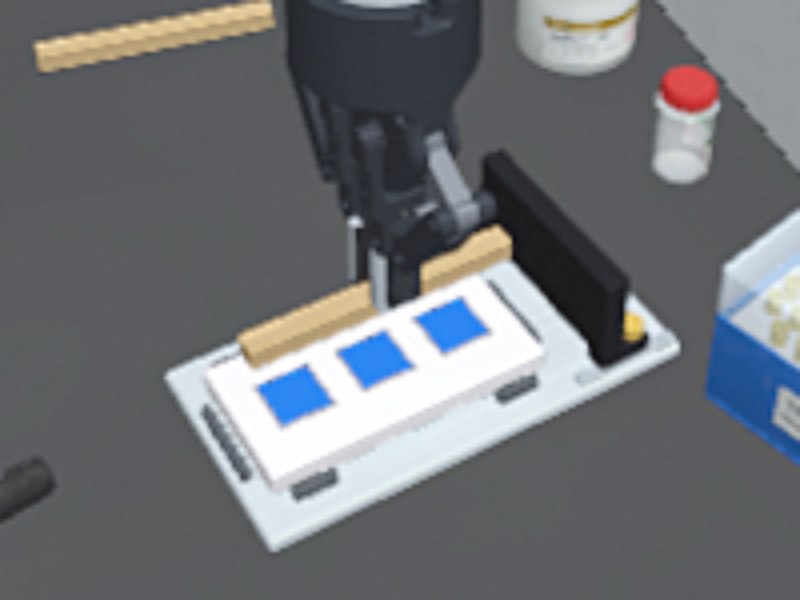

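```bash
python3 -m jog '0 0 0 0 0 1 0; 0 0 0 0 0 1 0; 0 0 0 0 0 0 0; 0 0 0 0 0 0 0; 0 0 0 0 0 0 0';python3 -m jog '0 0 0 0 0 1 0; 0 0 0 0 0 1 0; 0 0 0 0 0 0 0; 0 0 0 0 0 0 0; 0 0 0 0 0 0 0'
```

```text
clock: 12.58
tcp_pos: [0.5478, -0.1201, 0.0303]
orientation: [-1.296, 1.069, -1.065]
contact_force: [-5.2, 0.7, 1.2]
grip_width: 0.0103
clock: 13.0
tcp_pos: [0.5479, -0.1201, 0.0301]
orientation: [-1.299, 1.072, -1.064]
contact_force: [-10.6, -1.1, 5.7]
grip_width: 0.0102
```

Contact with the stop at TCP x = 0.5478, with −10 N, so the stick is pressed. Now lower and release.

```bash
python3 -m jog '0 0 0 0 0.4 0 0; 0 0 0 0 0 0 0; 0 0 0 0 0 0 0.3; 0 0 0 0 0 0 0.3; 0 0 0 0 0 0 0.3'; python3 -m jog '0 0 0 0 -30 0 0.3; 0 0 0 0 -40 0 0.3; 0 0 0 -40 0 0 0.3; 0 0 0 -41 0 0 0.3; 0 0 0 -41 0 0 0.3';  python3 -m jog '0 6 0 0 0 0 0.4; 0 6 0 0 0 0 0.4; 0 0 0 -40 0 0 0.4; 0 0 0 -40 0 0 0.4; 0 0 0 -40 0 0 0.4'; python3 - <<'E'
from h import *
from bench import imaging
o,T=tool(); print(o["tcp_pos"],T.round(3).tolist())
for n in ["side","top"]:
    f=imaging.grab_frame(n); np.savez(f"/tmp/{n}1.npz",**f)
    u,v=proj(f,[.55,-.11,.04])[0].astype(int); im=f["color"][v-75:v+75,u-100:u+100,::-1]
    cv2.imwrite(f"pics/g6{n}.png",cv2.resize(im,None,fx=4,fy=4))
E
```

```text
clock: 13.42
tcp_pos: [0.5527, -0.1191, 0.0307]
orientation: [-1.292, 1.064, -1.068]
contact_force: [1.3, 0.2, 0.1]
grip_width: 0.0255
clock: 13.83
tcp_pos: [0.5294, 0.0014, 0.1016]
orientation: [-1.29, 1.065, -1.07]
contact_force: [-0.1, 0.8, -0.3]
grip_width: 0.0255
clock: 14.25
tcp_pos: [0.5311, 0.1219, 0.1008]
orientation: [-1.198, 1.222, -1.224]
contact_force: [1.4, 0.8, -1.0]
grip_width: 0.0342
[0.53106128 0.12192821 0.10081377] [[-0.019, 0.002, 1.0], [-1.0, 0.001, -0.019], [-0.001, -1.0, 0.002]]
```

View pics/g6side.png

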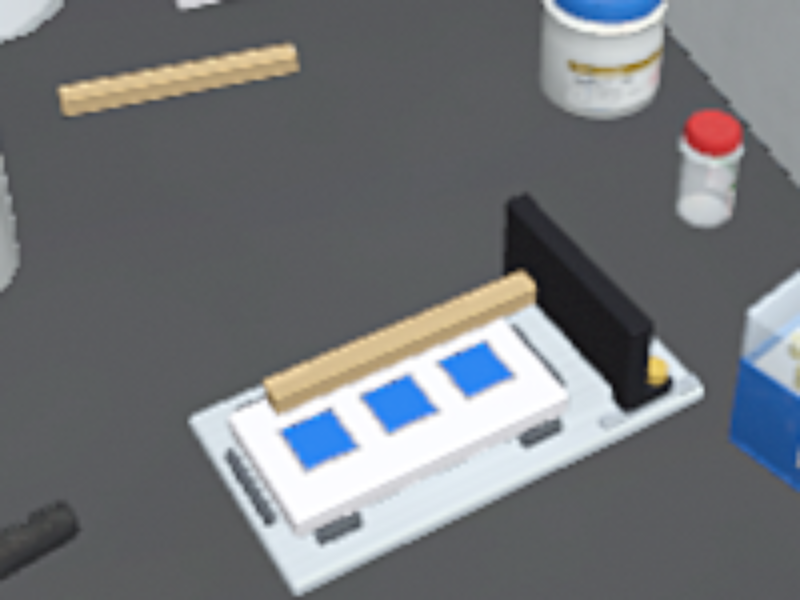

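View pics/g6top.png

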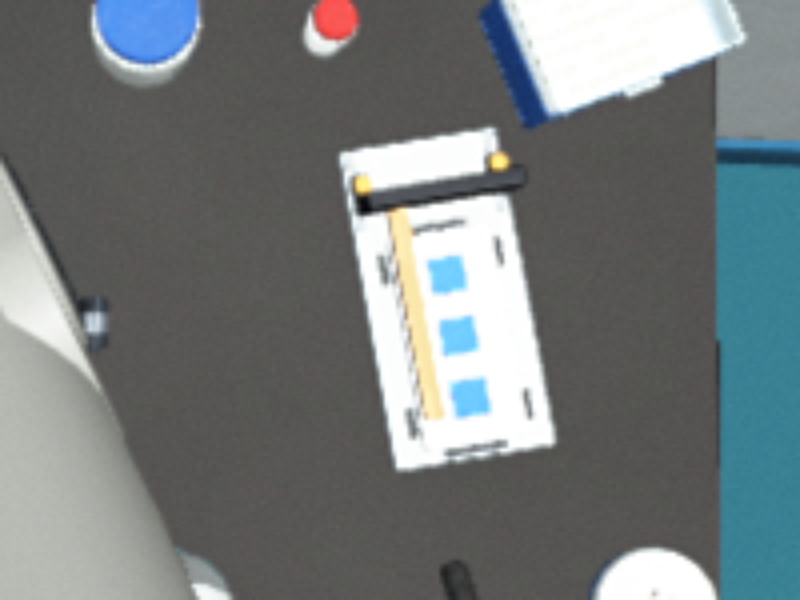

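The first stick is against the stop, beside the squares and parallel to them. Next is the second stick.

```bash
python3 -m jog '0 0 0 -5 10 -34 0.4; 0 0 0 0 24 0 0.4; 0 0 0 0 24 0 0.4; 0 0 0 0 20 0 0.4; 0 0 0 0 0 0 0.4'; python3 - <<'E'
from h import *
from bench import imaging
f=np.load("/tmp/top1.npz"); hsv=cv2.cvtColor(f["color"],cv2.COLOR_RGB2HSV).astype(int)
m=(hsv[...,0]>95)&(hsv[...,0]<120)&(hsv[...,1]>70)&(hsv[...,2]>100); m[:, :385]=0; m[:200]=0; m[260:]=0; m[:,430:]=0
P=np.array([cast(f,[[xs.mean(),ys.mean()]],.0225)[0] for a,xs,ys in blobs(m,20)]); c=P.mean(0); print("tray",P.round(4).tolist(),c.round(4))
d=P[-1]-P[0]; d/=np.linalg.norm(d); print("yaw",np.degrees(np.arctan2(d[1],d[0])))
m=(hsv[...,0]>8)&(hsv[...,0]<27)&(hsv[...,1]>60)&(hsv[...,2]>110); m[:,:380]=0;m[:195]=0;m[260:]=0;m[:,430:]=0
for a,xs,ys in blobs(m,60):
    q=fit(cast(f,np.stack([xs,ys],1),.034)); e=q[0]-c[:2]; print("stick",q, "x,y in tray",e@d[:2], e@np.array([-d[1],d[0]]))
o,T=tool(); print(o["tcp_pos"])
f=imaging.grab_frame("side")
u,v=proj(f,[.5,.127,.03])[0].astype(int); im=f["color"][v-60:v+60,u-80:u+80,::-1]
cv2.imwrite(f"pics/g7side.png",cv2.resize(im,None,fx=4,fy=4))
E
```

```text
clock: 14.77
tcp_pos: [0.4944, 0.1257, 0.0195]
orientation: [-1.205, 1.224, -1.22]
contact_force: [-0.9, -0.7, 0.3]
grip_width: 0.034
tray [[0.4944, -0.1545, 0.0225], [0.5319, -0.147, 0.0225], [0.5694, -0.1401, 0.0225]] [ 0.5319 -0.1472  0.0225]
yaw 10.860325122973517
stick (array([ 0.54248605, -0.11836709]), np.float64(11.091489108214532), np.float64(0.1236524178674704), np.float64(0.011440468967599763)) x,y in tray 0.015838255556104838 0.026297136153808423
[0.49437231 0.12568826 0.0194771 ]
```

View pics/g7side.png

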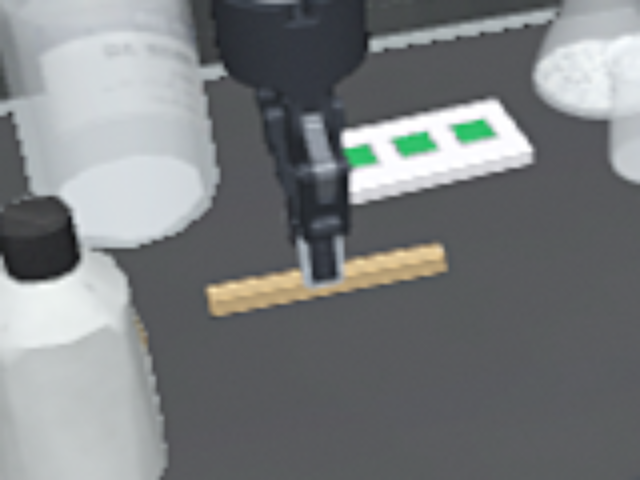

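Fingers straddle the second stick; lower tray unmoved; first stick at +26 mm lateral. I'll grip.

```bash
python3 -m jog '0 0 0 0 16.5 2 0.4; 0 0 0 0 0 0 0.4; 0 0 0 0 0 0 0; 0 0 0 0 0 0 0; 0 0 0 0 0 0 0' 60; python3 -m jog '0 0 0 0 0 0 0; 0 0 0 0 0 0 0; 0 0 0 0 -25 0 0; 0 0 0 0 -37 0 0; 0 0 0 0 0 0 0'
```

```text
clock: 15.23
tcp_pos: [0.4991, 0.1262, 0.0072]
orientation: [-1.199, 1.221, -1.223]
contact_force: [-0.6, -0.2, 4.8]
grip_width: 0.0098
clock: 15.65
tcp_pos: [0.5018, 0.1272, 0.0735]
orientation: [-1.192, 1.217, -1.224]
contact_force: [1.9, 1.0, -0.5]
grip_width: 0.0096
```

```bash
python3 -m jog '0 -6 0 0 -15 0 0; 0 -6 0 0 -10 0 0; 0 0 0 37 0 0 0; 0 0 0 40 0 0 0; 0 0 0 40 0 0 0'; python3 -m jog '0 0 0 40 0 0 0; 0 0 0 40 0 0 0; 0 0 0 40 0 0 0; 0 0 0 40 0 0 0; 0 0 0 0 0 0 0'; python3 -c "
from h import *
o,T=tool(); d=np.array([.539,-.1715,0])-o['tcp_pos']; print(o['tcp_pos'],T.round(3).tolist(),'tool delta',(T.T@d*1000).round(1))"
```

```text
clock: 16.07
tcp_pos: [0.5212, 0.0104, 0.0939]
orientation: [-1.293, 1.063, -1.066]
contact_force: [0.6, -0.1, -0.6]
grip_width: 0.0093
clock: 16.48
tcp_pos: [0.5517, -0.1568, 0.0936]
orientation: [-1.292, 1.071, -1.08]
contact_force: [0.9, -0.3, 1.3]
grip_width: 0.0091
[ 0.55165385 -0.15682562  0.0936195 ] [[0.179, 0.002, 0.984], [-0.984, -0.006, 0.179], [0.006, -1.0, 0.001]] tool delta [ 11.6  93.7 -15.2]
```

```bash
python3 -m jog '0 0 0 11 0 -15 0; 0 0 0 0 0 0 0; 0 0 0 0 0 0 0; 0 0 0 0 0 0 0; 0 0 0 0 0 0 0'; python3 - <<'E'
from h import *
from bench import imaging
o,T=tool(); d=np.array([.539,-.1715,0])-o['tcp_pos']; print(o['tcp_pos'],T.round(3).tolist(),'tool delta',(T.T@d*1000).round(1))
f=imaging.grab_frame("side"); np.savez(f"/tmp/side1.npz",**f)
stickz(f,o["tcp_pos"],11)
u,v=proj(f,[.539,-.16,.06])[0].astype(int); im=f["color"][v-75:v+75,u-100:u+100,::-1]
cv2.imwrite(f"pics/g8side.png",cv2.resize(im,None,fx=4,fy=4))
E
```

```text
clock: 16.9
tcp_pos: [0.5393, -0.1582, 0.0932]
orientation: [-1.294, 1.064, -1.065]
contact_force: [-0.9, -0.0, -0.4]
grip_width: 0.0096
[ 0.53927566 -0.15818827  0.09315176] [[0.193, 0.001, 0.981], [-0.981, 0.0, 0.193], [-0.0, -1.0, 0.001]] tool delta [13.  93.1 -2.9]
bottom z 0.0856 top z 0.0976  xrange -0.0674 0.0581 slope 0.117 n 3
```

View pics/g8side.png

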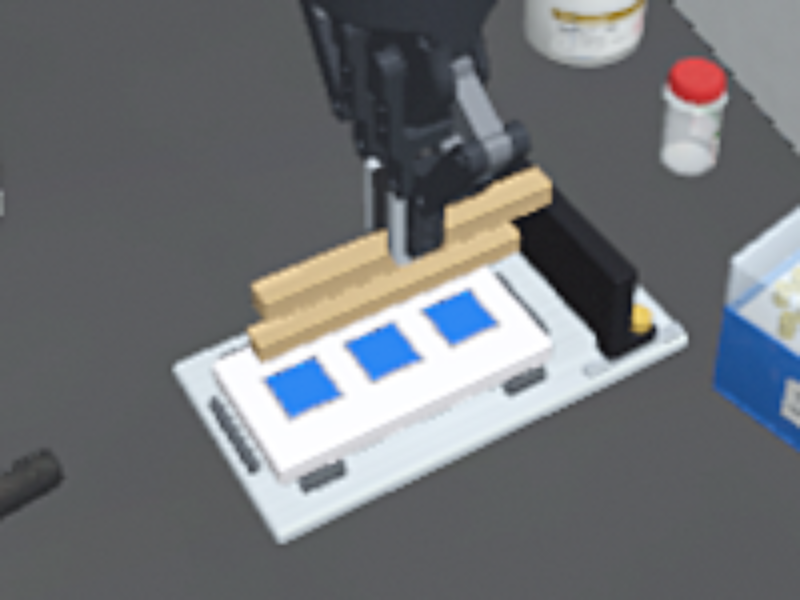

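```bash
python3 -m jog '0 0 0 13 0 -3 0; 0 0 0 0 20 0 0; 0 0 0 0 20 0 0; 0 0 0 0 15 0 0; 0 0 0 0 3 0 0'; python3 -m jog '0 0 0 0 1 0 0; 0 0 0 0 1 0 0; 0 0 0 0 0 0 0; 0 0 0 0 0 0 0; 0 0 0 0 0 0 0'; python3 - <<'E'
from h import *
from bench import imaging
o,T=tool(); d=np.array([.539,-.1715,0])-o['tcp_pos']; print(o['tcp_pos'],'tool delta',(T.T@d*1000).round(1))
f=imaging.grab_frame("side"); np.savez(f"/tmp/side1.npz",**f)
stickz(f,o["tcp_pos"],11,zc=-.0015)
u,v=proj(f,[.539,-.16,.03])[0].astype(int); im=f["color"][v-75:v+75,u-100:u+100,::-1]
cv2.imwrite(f"pics/g9side.png",cv2.resize(im,None,fx=4,fy=4))
E
```

```text
clock: 17.37
tcp_pos: [0.5364, -0.1733, 0.0324]
orientation: [-1.296, 1.069, -1.064]
contact_force: [-0.5, 0.3, -1.2]
grip_width: 0.0091
clock: 17.78
tcp_pos: [0.5386, -0.1731, 0.0336]
orientation: [-1.293, 1.065, -1.068]
contact_force: [0.5, -0.3, 0.1]
grip_width: 0.0095
[ 0.53862988 -0.17313161  0.03364881] tool delta [-1.6 33.6  0.6]
bottom z 0.0290 top z 0.0347  xrange -0.0632 0.0606 slope -0.007 n 18
```

View pics/g9side.png

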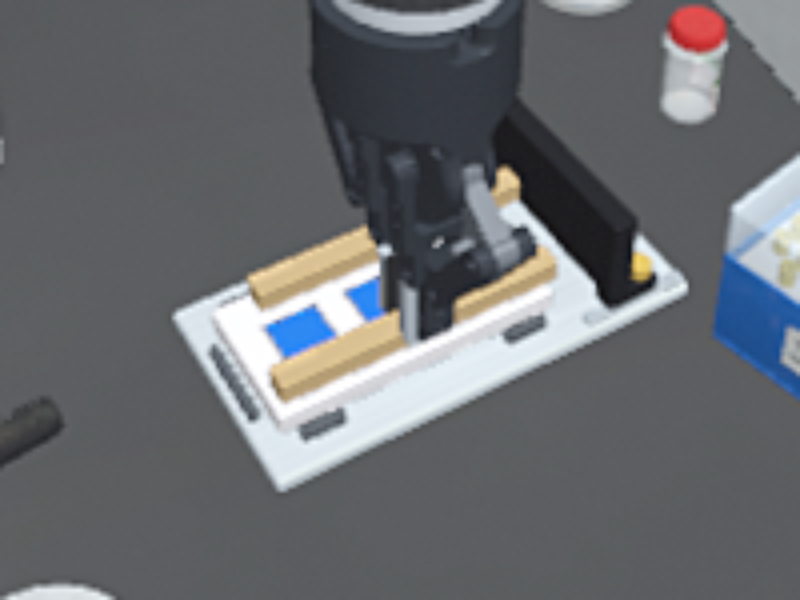

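```bash
python3 -m jog '0 0 0 -1.5 0 0 0; 0 0 0 0 1.5 0 0; 0 0 0 0 1 0 0; 0 0 0 0 0 0 0; 0 0 0 0 0 0 0'; python3 -m jog '0 0 0 0 1 0 0; 0 0 0 0 0 0 0; 0 0 0 0 0 0 0; 0 0 0 0 0 0 0; 0 0 0 0 0 0 0'
```

```text
clock: 18.25
tcp_pos: [0.5376, -0.1715, 0.0301]
orientation: [-1.294, 1.067, -1.066]
contact_force: [-0.0, -0.3, -0.1]
grip_width: 0.0096
clock: 18.67
tcp_pos: [0.5378, -0.1715, 0.0293]
orientation: [-1.294, 1.066, -1.067]
contact_force: [-0.1, -0.4, -0.0]
grip_width: 0.0092
```

```bash
python3 -m jog '0 0 0 0 0.7 0 0; 0 0 0 0 0 0 0; 0 0 0 0 0 0 0; 0 0 0 0 0 0 0; 0 0 0 0 0 0 0'; python3 -m jog '0 0 0 0 0 1 0; 0 0 0 0 0 1 0; 0 0 0 0 0 1 0; 0 0 0 0 0 1 0; 0 0 0 0 0 1 0'
```

```text
clock: 19.08
tcp_pos: [0.5378, -0.1715, 0.0292]
orientation: [-1.294, 1.066, -1.067]
contact_force: [-2.0, 0.2, 7.3]
grip_width: 0.0095
clock: 19.5
tcp_pos: [0.5379, -0.1716, 0.0291]
orientation: [-1.3, 1.074, -1.063]
contact_force: [-16.9, -0.1, 23.9]
grip_width: 0.0097
```

```bash
python3 -m jog '0 0 0 0 -1.2 0 0; 0 0 0 0 0 0 0; 0 0 0 0 0 0 0; 0 0 0 0 0 0 0; 0 0 0 0 0 0 0'
```

```text
clock: 19.92
tcp_pos: [0.5428, -0.1704, 0.0296]
orientation: [-1.294, 1.066, -1.066]
contact_force: [0.1, -0.7, 0.1]
grip_width: 0.0096
```

Lifting 1.2 mm freed it, so that was friction only. Now I'll push in the air-gap regime.

```bash
python3 -m jog '0 0 0 0 0 1 0; 0 0 0 0 0 1 0; 0 0 0 0 0 1 0; 0 0 0 0 0 0 0; 0 0 0 0 0 0 0';  python3 -m jog '0 0 0 0 0 1 0; 0 0 0 0 0 1 0; 0 0 0 0 0 1 0; 0 0 0 0 0 0 0; 0 0 0 0 0 0 0'
```

```text
clock: 20.33
tcp_pos: [0.5457, -0.1699, 0.0298]
orientation: [-1.294, 1.066, -1.066]
contact_force: [0.2, -0.1, 0.0]
grip_width: 0.009
clock: 20.75
tcp_pos: [0.5486, -0.1694, 0.0298]
orientation: [-1.294, 1.066, -1.066]
contact_force: [0.2, 0.1, 0.2]
grip_width: 0.0094
```

```bash
python3 -m jog '0 0 0 0 0 1 0; 0 0 0 0 0 1 0; 0 0 0 0 0 0 0; 0 0 0 0 0 0 0; 0 0 0 0 0 0 0';  python3 -m jog '0 0 0 0 0 1 0; 0 0 0 0 0 1 0; 0 0 0 0 0 0 0; 0 0 0 0 0 0 0; 0 0 0 0 0 0 0'
```

```text
clock: 21.17
tcp_pos: [0.5505, -0.169, 0.0298]
orientation: [-1.294, 1.066, -1.066]
contact_force: [0.8, -0.3, -0.6]
grip_width: 0.0094
clock: 21.58
tcp_pos: [0.5525, -0.1686, 0.0298]
orientation: [-1.294, 1.067, -1.066]
contact_force: [0.8, 1.0, 0.0]
grip_width: 0.0097
```

```bash
python3 -m jog '0 0 0 0 0 1 0; 0 0 0 0 0 1 0; 0 0 0 0 0 0 0; 0 0 0 0 0 0 0; 0 0 0 0 0 0 0';  python3 -m jog '0 0 0 0 0 1 0; 0 0 0 0 0 1 0; 0 0 0 0 0 0 0; 0 0 0 0 0 0 0; 0 0 0 0 0 0 0'
```

```text
clock: 22.0
tcp_pos: [0.5532, -0.1685, 0.0295]
orientation: [-1.295, 1.068, -1.066]
contact_force: [-4.4, -1.1, 1.6]
grip_width: 0.0095
clock: 22.42
tcp_pos: [0.5533, -0.1685, 0.0294]
orientation: [-1.298, 1.071, -1.064]
contact_force: [-9.9, -1.2, 6.1]
grip_width: 0.0095
```

Contact again at −10 N. I'll lower a touch, release, retreat toward the top tray, and look.

```bash
python3 -m jog '0 0 0 0 0.4 0 0; 0 0 0 0 0 0 0; 0 0 0 0 0 0 0.3; 0 0 0 0 0 0 0.3; 0 0 0 0 0 0 0.3'; python3 -m jog '0 0 0 0 -25 0 0.3; 0 0 0 0 -40 0 0.3; 0 0 0 -25 -20 0 0.5; 0 0 0 -38 0 0 0.7; 0 0 0 -40 0 0 0.85';  python3 -m jog '0 4 0 -38 0 0 0.85; 0 4 0 -38 0 0 0.85; 0 0 0 -40 0 0 0.85; 0 0 0 -40 0 0 0.85; 0 0 0 -40 0 0 0.85'; python3 - <<'E'
from h import *
from bench import imaging
o,T=tool(); print(o["tcp_pos"],T.round(3).tolist())
for n in ["side","top"]:
    f=imaging.grab_frame(n); np.savez(f"/tmp/{n}2.npz",**f)
    u,v=proj(f,[.55,-.11,.04])[0].astype(int); im=f["color"][v-75:v+75,u-100:u+100,::-1]
    cv2.imwrite(f"pics/g10{n}.png",cv2.resize(im,None,fx=4,fy=4))
hsv=cv2.cvtColor(f["color"],cv2.COLOR_RGB2HSV).astype(int)
m=(hsv[...,0]>95)&(hsv[...,0]<120)&(hsv[...,1]>70)&(hsv[...,2]>100); m[:, :385]=0; m[:200]=0; m[260:]=0; m[:,430:]=0
P=np.array([cast(f,[[xs.mean(),ys.mean()]],.0225)[0] for a,xs,ys in blobs(m,20)]); c=P.mean(0); print("tray",P.round(4).tolist(),c.round(4))
d=P[-1]-P[0]; d/=np.linalg.norm(d); print("yaw",np.degrees(np.arctan2(d[1],d[0])))
m=(hsv[...,0]>8)&(hsv[...,0]<27)&(hsv[...,1]>60)&(hsv[...,2]>110); m[:,:380]=0;m[:195]=0;m[260:]=0;m[:,430:]=0
for a,xs,ys in blobs(m,60):
    q=fit(cast(f,np.stack([xs,ys],1),.034)); e=q[0]-c[:2]; print("stick",q, "x,y in tray",e@d[:2], e@np.array([-d[1],d[0]]))
E
```

```text
clock: 22.83
tcp_pos: [0.5579, -0.1676, 0.0299]
orientation: [-1.292, 1.064, -1.068]
contact_force: [0.3, 0.2, 0.4]
grip_width: 0.0258
clock: 23.25
tcp_pos: [0.5391, -0.0669, 0.1167]
orientation: [-1.289, 1.064, -1.073]
contact_force: [0.5, 1.8, 0.2]
grip_width: 0.0613
clock: 23.67
tcp_pos: [0.519, 0.1307, 0.115]
orientation: [-1.231, 1.169, -1.171]
contact_force: [1.1, 0.6, 0.1]
grip_width: 0.0725
[0.51901225 0.13073827 0.11501991] [[0.053, 0.002, 0.999], [-0.999, 0.001, 0.053], [-0.001, -1.0, 0.002]]
tray [[0.4946, -0.1546, 0.0225], [0.5319, -0.1471, 0.0225], [0.5694, -0.1401, 0.0225]] [ 0.532  -0.1473  0.0225]
yaw 10.953460905157783
stick (array([ 0.54895935, -0.16673356]), np.float64(10.90071553781891), np.float64(0.11473081790262812), np.float64(0.013803428362002376)) x,y in tray 0.012978984591189823 -0.022355621216234942
stick (array([ 0.54276857, -0.11830943]), np.float64(11.084804089626882), np.float64(0.12365163921281773), np.float64(0.011439535484451906)) x,y in tray 0.016102133018743803 0.02636262649437848
```

View pics/g10side.png

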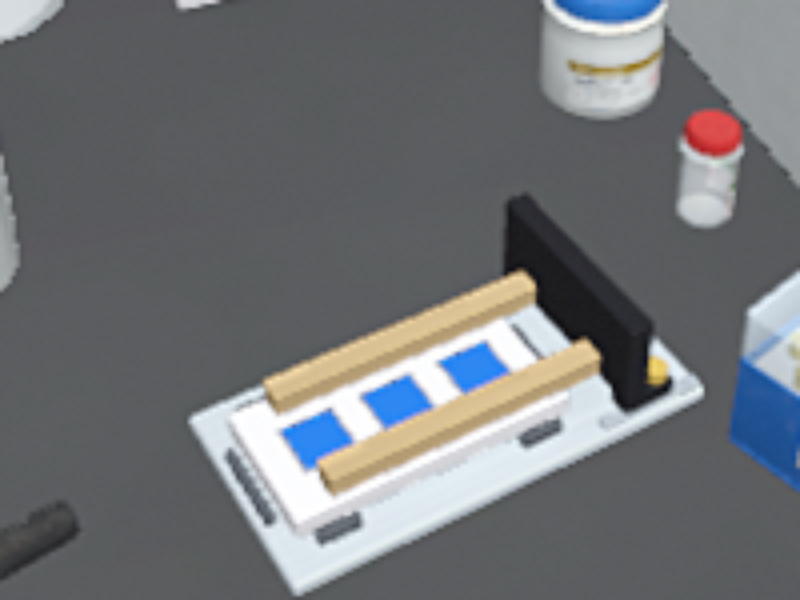

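View pics/g10top.png

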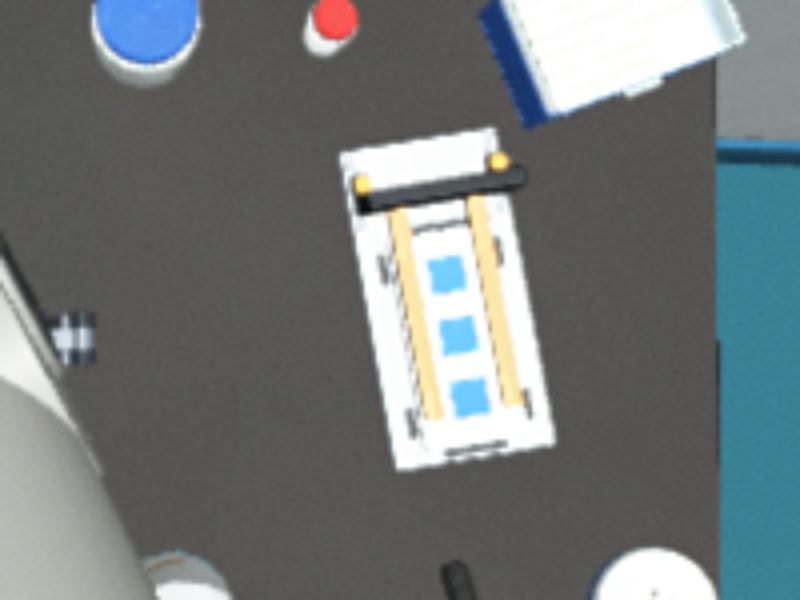

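Both sticks sit well: the side view shows both ends on the stop, and the lower tray is unmoved. Now the top tray at about (0.578, 0.236), yaw 3°.

```bash
python3 -m jog '0 0 0 -30 0 20 0.92; 0 0 0 -35 0 22 0.92; 0 0 0 -33 0 22 0.92; 0 0 0 0 20 0 0.92; 0 0 0 0 20 0 0.92'; python3 -m jog '0 0 0 0 10 0 0.92; 0 0 0 0 10 0 0.92; 0 0 0 0 0 0 0.92; 0 0 0 0 0 0 0.92; 0 0 0 0 0 0 0.92'; python3 - <<'E'
from h import *
from bench import imaging
o,T=tool(); d=np.array([.578,.2357,0])-o['tcp_pos']; print(o["tcp_pos"],T.round(3).tolist(),(T.T@d*1000).round(1), o["grip_width"])
for n in ["side","top"]:
    f=imaging.grab_frame(n); np.savez(f"/tmp/{n}3.npz",**f)
    u,v=proj(f,[.58,.236,.04])[0].astype(int); im=f["color"][v-75:v+75,u-100:u+100,::-1]
    cv2.imwrite(f"pics/g11{n}.png",cv2.resize(im,None,fx=4,fy=4))
E
```

```text
clock: 24.18
tcp_pos: [0.5797, 0.2338, 0.0754]
orientation: [-1.228, 1.166, -1.167]
contact_force: [-0.7, -1.0, -0.4]
grip_width: 0.0791
clock: 24.6
tcp_pos: [0.578, 0.2292, 0.0554]
orientation: [-1.232, 1.17, -1.171]
contact_force: [-0.1, -0.3, 0.2]
grip_width: 0.0785
[0.5780497  0.22918893 0.05539114] [[0.052, 0.002, 0.999], [-0.999, 0.001, 0.052], [-0.001, -1.0, 0.002]] [-6.5 55.4  0.2] 0.0784637481988152
```

View pics/g11side.png

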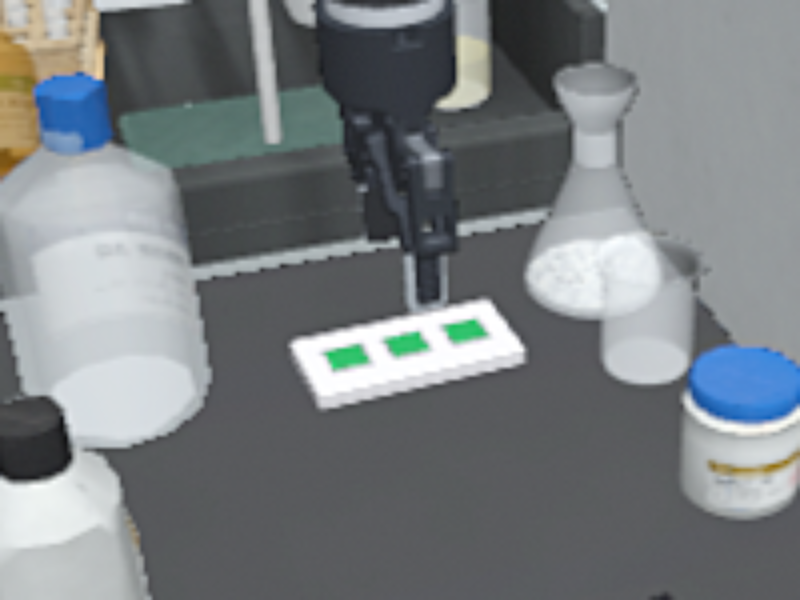

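View pics/g11top.png

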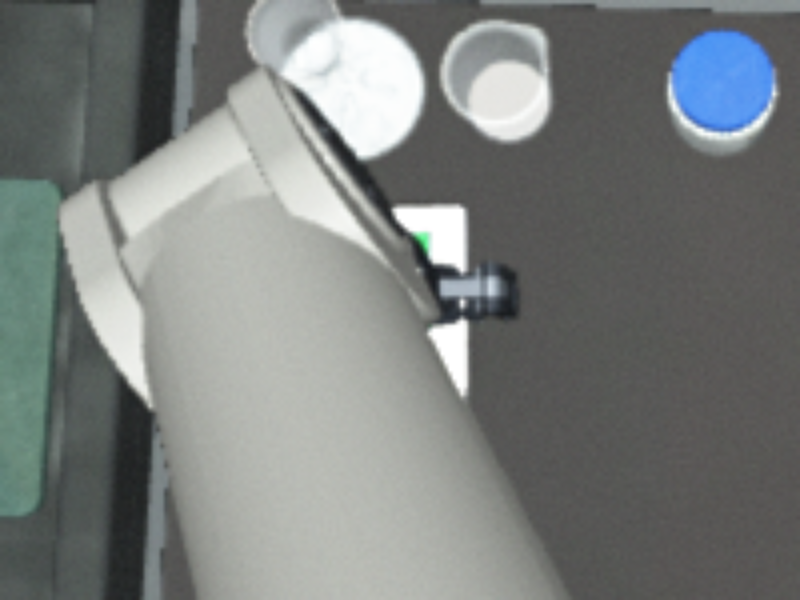

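```bash
python3 - <<'E'
from h import *
f=np.load("/tmp/top3.npz"); u0,v0=proj(f,[.58,.236,.04])[0].astype(int)
for cx,cy in [(250,90),(300,110),(340,150),(400,230),(240,150),(120,220),(290,30),(250,300),(400,450)]:
    u,v=u0-100+cx//4,v0-75+cy//4; print((cx,cy),(u,v),hgt(f,u,v).round(3))
f=np.load("/tmp/side3.npz"); u0,v0=proj(f,[.58,.236,.04])[0].astype(int)
for cx,cy in [(430,290),(425,200),(600,180),(400,80),(600,90)]:
    u,v=u0-100+cx//4,v0-75+cy//4; print((cx,cy),(u,v),hgt(f,u,v).round(3))
E
```

```text
(250, 90) (np.int64(208), np.int64(146)) [0.624 0.222 0.416]
(300, 110) (np.int64(221), np.int64(151)) [0.618 0.203 0.417]
(340, 150) (np.int64(231), np.int64(161)) [0.606 0.191 0.407]
(400, 230) (np.int64(246), np.int64(181)) [0.581 0.174 0.381]
(240, 150) (np.int64(206), np.int64(161)) [0.602 0.221 0.424]
(120, 220) (np.int64(176), np.int64(179)) [0.576 0.261 0.422]
(290, 30) (np.int64(218), np.int64(131)) [0.725 0.292 0.117]
(250, 300) (np.int64(208), np.int64(199)) [0.544 0.194 0.497]
(400, 450) (np.int64(246), np.int64(236)) [0.504 0.138 0.551]
(430, 290) (np.int64(289), np.int64(162)) [0.583 0.182 0.079]
(425, 200) (np.int64(288), np.int64(140)) [0.577 0.159 0.146]
(600, 180) (np.int64(332), np.int64(135)) [0.716 0.26  0.087]
(400, 80) (np.int64(282), np.int64(110)) [0.577 0.196 0.199]
(600, 90) (np.int64(332), np.int64(112)) [0.728 0.294 0.132]
```

Arm is well clear of the flask. I'll shift 6.5 mm to centre on the tray and descend.

```bash
python3 -m jog '0 0 0 -6.5 0 0 0.92; 0 0 0 0 15 0 0.92; 0 0 0 0 15 0 0.92; 0 0 0 0 8 0 0.92; 0 0 0 0 0 0 0.92'; python3 -m jog '0 0 0 0 5 0 0.92; 0 0 0 0 5 0 0.92; 0 0 0 0 4 0 0.92; 0 0 0 0 2 0 0.92; 0 0 0 0 0 0 0.92'
```

```text
clock: 25.12
tcp_pos: [0.5758, 0.2357, 0.015]
orientation: [-1.236, 1.171, -1.17]
contact_force: [0.4, -0.2, -0.2]
grip_width: 0.0784
clock: 25.53
tcp_pos: [0.5768, 0.2357, 0.0001]
orientation: [-1.234, 1.171, -1.17]
contact_force: [-1.0, 0.1, 0.8]
grip_width: 0.0785
```

```bash
python3 -m jog '0 0 0 0 0 0 0.85; 0 0 0 0 0 0 0.8; 0 0 0 0 0 0 0; 0 0 0 0 0 0 0; 0 0 0 0 0 0 0' 60; python3 - <<'E'
from h import *
from bench import imaging
f=imaging.grab_frame("side"); np.savez(f"/tmp/side3.npz",**f)
u,v=proj(f,[.58,.236,.02])[0].astype(int); im=f["color"][v-60:v+60,u-80:u+80,::-1]
cv2.imwrite(f"pics/g12.png",cv2.resize(im,None,fx=4,fy=4))
E
```

```text
clock: 25.95
tcp_pos: [0.5773, 0.2359, 0.0014]
orientation: [-1.233, 1.17, -1.171]
contact_force: [-2.3, -1.1, 5.7]
grip_width: 0.0619
```

View pics/g12.png

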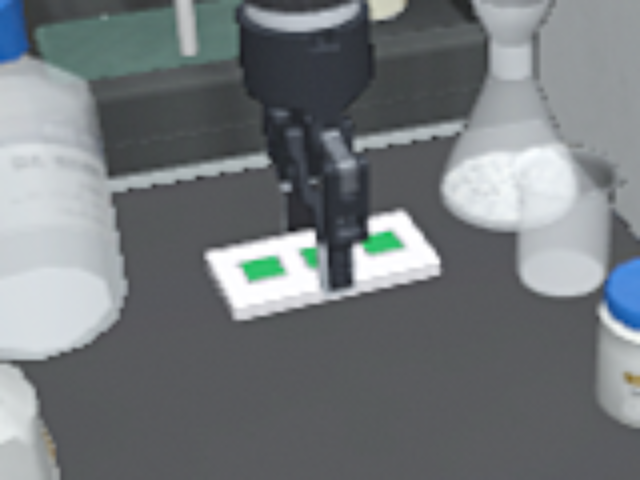

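Tray gripped (width 62 mm). Lift and check.

```bash
python3 -m jog '0 0 0 0 0 0 0; 0 0 0 0 -10 0 0; 0 0 0 0 -25 0 0; 0 0 0 0 -30 0 0; 0 0 0 0 -30 0 0'; python3 -m jog '0 0 0 0 0 0 0; 0 -4 0 0 0 0 0; 0 -4 0 0 0 0 0; 0 0 0 0 0 0 0; 0 0 0 0 0 0 0'; python3 - <<'E'
from h import *
from bench import imaging
o,T=tool(); print(o["tcp_pos"],T.round(3).tolist())
f=imaging.grab_frame("side"); np.savez(f"/tmp/side3.npz",**f)
u,v=proj(f,[.58,.236,.1])[0].astype(int); im=f["color"][v-60:v+60,u-80:u+80,::-1]
cv2.imwrite(f"pics/g13.png",cv2.resize(im,None,fx=4,fy=4))
E
```

```text
clock: 26.42
tcp_pos: [0.5763, 0.2355, 0.0965]
orientation: [-1.235, 1.171, -1.17]
contact_force: [-0.1, 0.5, -1.2]
grip_width: 0.0616
clock: 26.83
tcp_pos: [0.5768, 0.2356, 0.0955]
orientation: [-1.293, 1.068, -1.068]
contact_force: [-0.4, 0.1, -0.6]
grip_width: 0.0619
[0.5768367  0.23562535 0.09548414] [[0.189, -0.0, 0.982], [-0.982, 0.0, 0.189], [-0.0, -1.0, -0.0]]
```

View pics/g13.png

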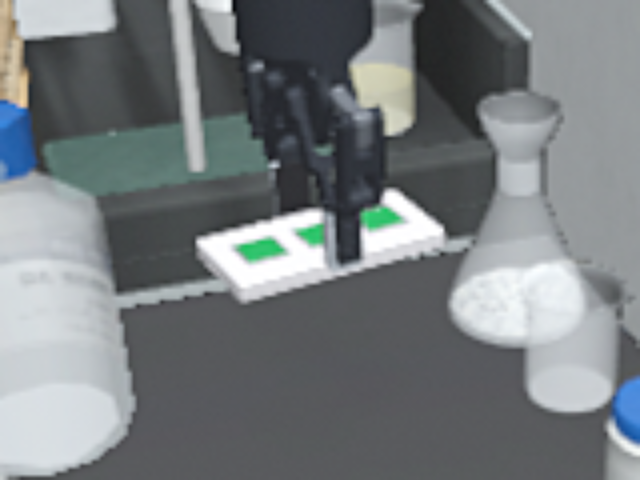

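```bash
cat >> h.py <<'E'
def trayz(f,tcp,head,off=.032,zr=.02):
    # near side-face lower edge of white plate, on the vertical plane of that face
    hsv=cv2.cvtColor(f["color"],cv2.COLOR_RGB2HSV).astype(int); m=(hsv[...,1]<45)&(hsv[...,2]>140)
    M=f["world_to_cam"]; C=-M[:3,:3].T@M[:3,3]; a=np.radians(head)
    ex=np.array([np.cos(a),np.sin(a),0]); n=np.array([-np.sin(a),np.cos(a),0]); p0=np.array(tcp)-off*n
    res=[]
    for s in np.arange(-.062,.063,.004):
        if abs(s)<.018: continue
        u,v=proj(f,p0+s*ex)[0]; c=int(round(u)); v=int(round(v)); 
        col=m[v-14:v+22,c]; ys=np.nonzero(col)[0]
        if len(ys)<3: continue
        r=v-14+ys.max()+.5
        p=cast(f,[[c,r]],0.)[0]; d=p-C; q=C+d*((p0-C)@n)/(d@n); res.append([(q-p0)@ex,q[2]])
    res=np.array(res); print(res.round(4).tolist()); 
    k=np.polyfit(res[:,0],res[:,1],1); print("bottom z at tcp %.4f slope %.4f"%(k[1],k[0]))
E
python3 - <<'E'
from h import *
f=np.load("/tmp/side3.npz"); trayz(f,[.5768,.2356,.0955],11)
E
```

```text
[[-0.0619, 0.0943], [-0.057, 0.0954], [-0.0546, 0.0947], [-0.0499, 0.0933], [-0.045, 0.0944], [-0.0426, 0.0937], [-0.0376, 0.0949], [-0.0352, 0.0942], [-0.0302, 0.0953], [-0.0253, 0.0939], [-0.0227, 0.0957], [0.0177, 0.0945], [0.0229, 0.0957], [0.0254, 0.095], [0.0306, 0.0935], [0.0332, 0.0954], [0.0384, 0.0939], [0.0411, 0.0958], [0.0462, 0.0918], [0.0489, 0.091], [0.0542, 0.0922], [0.0569, 0.0915], [0.0622, 0.09]]
bottom z at tcp 0.0939 slope -0.0186
```

```bash
python3 -m jog '0 0 0 25 0 -5 0; 0 0 0 36 0 -11 0; 0 0 0 38 0 -12 0; 0 0 0 38 0 -12 0; 0 0 0 38 0 -12 0';python3 -m jog '0 0 0 38 0 -12 0; 0 0 0 38 0 -12 0; 0 0 0 38 0 -12 0; 0 0 0 38 0 -12 0; 0 0 0 25 0 -10 0'; python3 -m jog '0 0 0 15 0 -6 0; 0 0 0 0 0 0 0; 0 0 0 0 0 0 0; 0 0 0 0 0 0 0; 0 0 0 0 0 0 0'; python3 - <<'E'
from h import *
from bench import imaging
o,T=tool(); d=np.array([.5322,-.1473,0.035])-o['tcp_pos']; print(o["tcp_pos"],T.round(3).tolist(),(T.T@d*1000).round(1))
for n in ["side","top"]:
    f=imaging.grab_frame(n); np.savez(f"/tmp/{n}3.npz",**f)
    u,v=proj(f,[.54,-.147,.06])[0].astype(int); im=f["color"][v-75:v+75,u-100:u+100,::-1]
    cv2.imwrite(f"pics/g14{n}.png",cv2.resize(im,None,fx=4,fy=4))
E
```

```text
clock: 27.3
tcp_pos: [0.5588, 0.0525, 0.0953]
orientation: [-1.294, 1.067, -1.067]
contact_force: [0.5, -0.9, -2.2]
grip_width: 0.0615
clock: 27.72
tcp_pos: [0.5354, -0.1355, 0.0954]
orientation: [-1.293, 1.07, -1.072]
contact_force: [0.9, -0.6, -0.1]
grip_width: 0.0622
clock: 28.13
tcp_pos: [0.5337, -0.1447, 0.0954]
orientation: [-1.294, 1.065, -1.065]
contact_force: [-0.1, -0.4, -0.1]
grip_width: 0.0618
[ 0.53367873 -0.14469412  0.09544352] [[0.193, 0.0, 0.981], [-0.981, 0.001, 0.193], [-0.001, -1.0, 0.001]] [ 2.3 60.4 -2. ]
```

View pics/g14side.png

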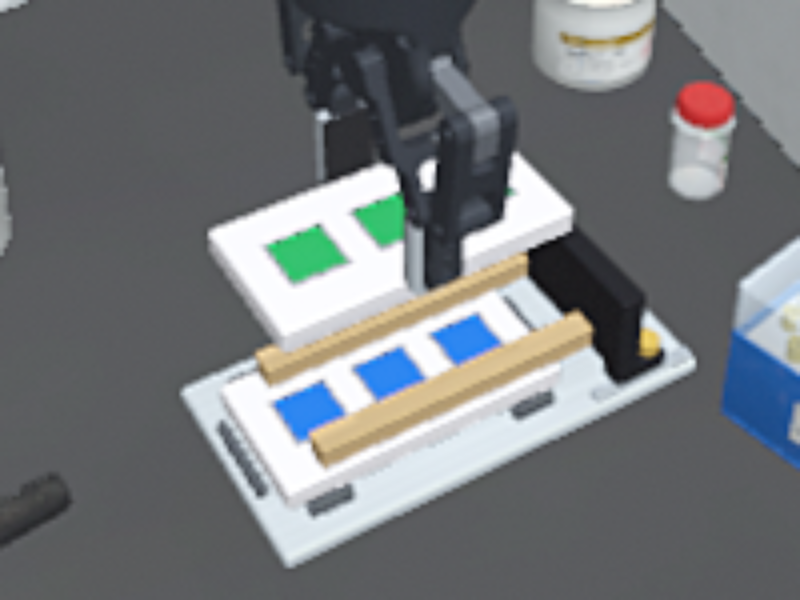

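View pics/g14top.png

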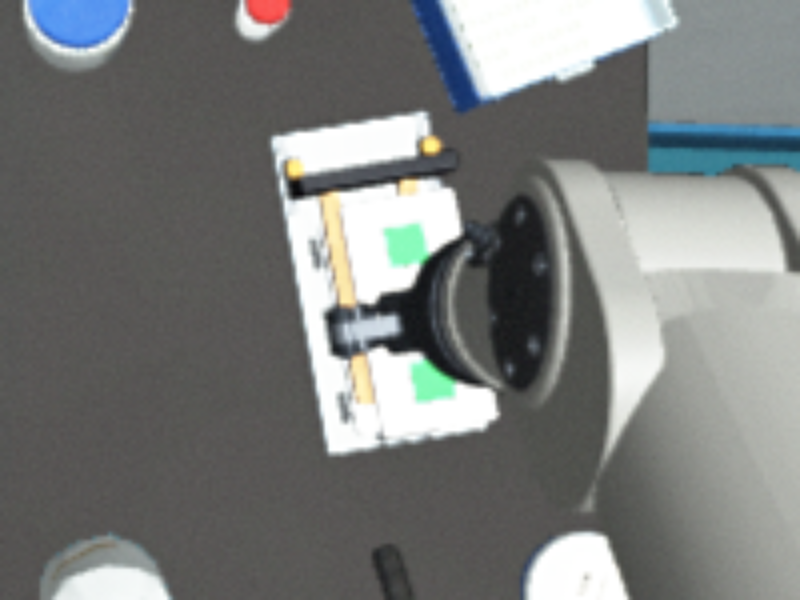

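Tray is level over the rack, with green squares up. I'll descend to about 5 mm above the sticks and check.

```bash
python3 -m jog '0 0 0 2 0 -2 0; 0 0 0 0 20 0 0; 0 0 0 0 20 0 0; 0 0 0 0 14 0 0; 0 0 0 0 0 0 0'; python3 -m jog '0 0 0 0 0 0 0; 0 0 0 0 0 0 0; 0 0 0 0 0 0 0; 0 0 0 0 0 0 0; 0 0 0 0 0 0 0'; python3 - <<'E'
from h import *
from bench import imaging
o,T=tool(); d=np.array([.5322,-.1473,0.035])-o['tcp_pos']; print(o["tcp_pos"],(T.T@d*1000).round(1))
f=imaging.grab_frame("side"); np.savez(f"/tmp/side3.npz",**f)
u,v=proj(f,[.54,-.147,.05])[0].astype(int); im=f["color"][v-60:v+60,u-80:u+80,::-1]
cv2.imwrite(f"pics/g15side.png",cv2.resize(im,None,fx=5,fy=5))
E
```

```text
clock: 28.65
tcp_pos: [0.5295, -0.1482, 0.0388]
orientation: [-1.297, 1.07, -1.063]
contact_force: [-0.4, 0.3, -1.1]
grip_width: 0.0617
clock: 29.07
tcp_pos: [0.5321, -0.1491, 0.0422]
orientation: [-1.293, 1.065, -1.068]
contact_force: [0.5, 0.1, -0.5]
grip_width: 0.0618
[ 0.53214243 -0.14908842  0.04223209] [-1.7  7.2  0.4]
```

View pics/g15side.png

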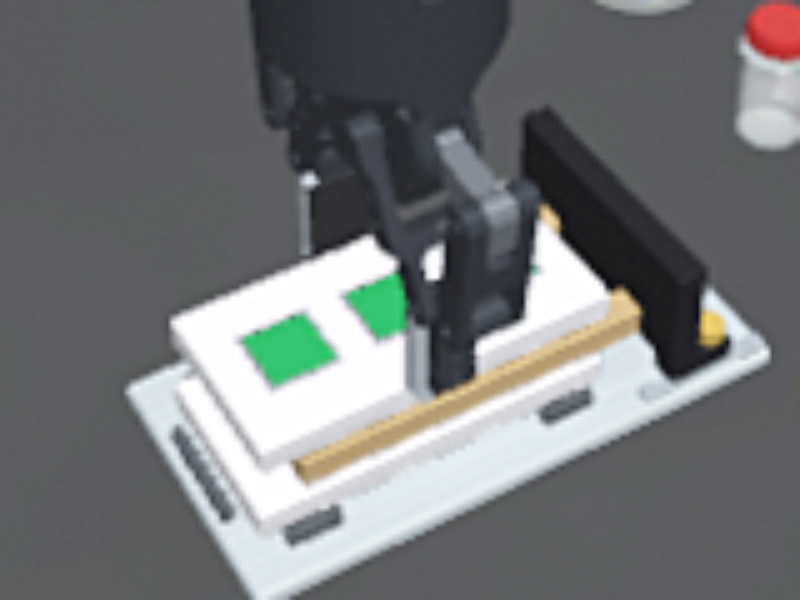

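```bash
python3 -m jog '0 0 0 -1.5 0 0 0; 0 0 0 0 2 0 0; 0 0 0 0 2 0 0; 0 0 0 0 1 0 0; 0 0 0 0 0 0 0'; python3 -m jog '0 0 0 0 1 0 0; 0 0 0 0 0 0 0; 0 0 0 0 0 0 0; 0 0 0 0 0 0 0; 0 0 0 0 0 0 0'
```

```text
clock: 29.53
tcp_pos: [0.531, -0.1474, 0.036]
orientation: [-1.294, 1.067, -1.066]
contact_force: [0.4, 0.6, -1.5]
grip_width: 0.0617
clock: 29.95
tcp_pos: [0.5313, -0.1475, 0.0354]
orientation: [-1.294, 1.066, -1.067]
contact_force: [-1.4, 0.4, 0.8]
grip_width: 0.0617
```

```bash
python3 -m jog '0 0 0 0 -0.7 0 0; 0 0 0 0 0 2 0; 0 0 0 0 0 2 0; 0 0 0 0 0 2 0; 0 0 0 0 0 2 0'; python3 -m jog '0 0 0 0 0 1 0; 0 0 0 0 0 1 0; 0 0 0 0 0 0 0; 0 0 0 0 0 0 0; 0 0 0 0 0 0 0'; python3 - <<'E'
from h import *
from bench import imaging
f=imaging.grab_frame("side")
u,v=proj(f,[.56,-.147,.05])[0].astype(int); im=f["color"][v-60:v+60,u-80:u+80,::-1]
cv2.imwrite(f"pics/g16side.png",cv2.resize(im,None,fx=5,fy=5))
E
```

```text
clock: 30.37
tcp_pos: [0.5395, -0.1459, 0.0361]
orientation: [-1.294, 1.066, -1.067]
contact_force: [0.7, 0.2, -1.2]
grip_width: 0.0617
clock: 30.78
tcp_pos: [0.541, -0.1456, 0.0361]
orientation: [-1.294, 1.067, -1.066]
contact_force: [1.0, -0.3, -1.8]
grip_width: 0.0617
```

View pics/g16side.png

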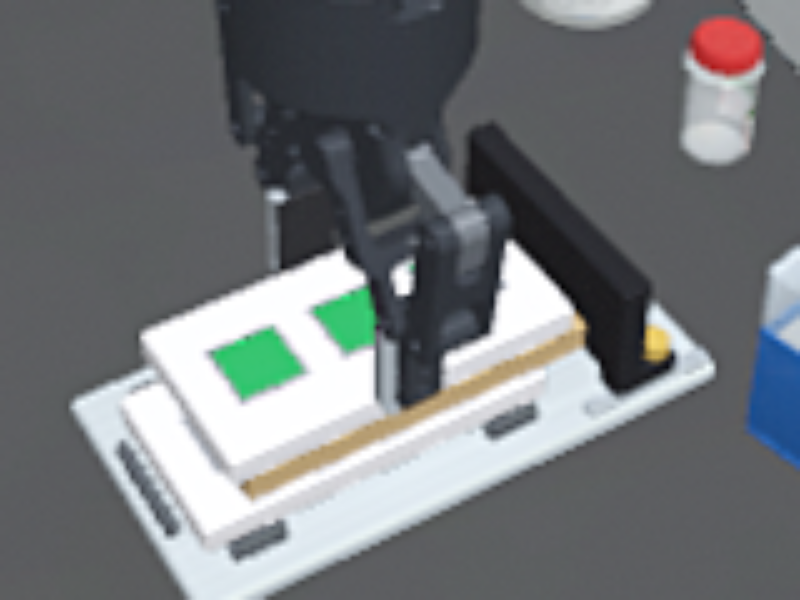

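Tray is just above the sticks with a few mm to go to the stop. I'll continue in 1 mm steps.

```bash
python3 -m jog '0 0 0 0 0 1 0; 0 0 0 0 0 1 0; 0 0 0 0 0 0 0; 0 0 0 0 0 0 0; 0 0 0 0 0 0 0'; python3 -m jog '0 0 0 0 0 1 0; 0 0 0 0 0 1 0; 0 0 0 0 0 0 0; 0 0 0 0 0 0 0; 0 0 0 0 0 0 0'
```

```text
clock: 31.25
tcp_pos: [0.5431, -0.1452, 0.0361]
orientation: [-1.294, 1.067, -1.066]
contact_force: [-0.2, 0.1, -0.3]
grip_width: 0.0617
clock: 31.67
tcp_pos: [0.5451, -0.1448, 0.0361]
orientation: [-1.294, 1.066, -1.066]
contact_force: [-0.9, 0.1, -1.6]
grip_width: 0.0616
```

```bash
python3 -m jog '0 0 0 0 0 1 0; 0 0 0 0 0 1 0; 0 0 0 0 0 0 0; 0 0 0 0 0 0 0; 0 0 0 0 0 0 0'
```

```text
clock: 32.08
tcp_pos: [0.5471, -0.1444, 0.0361]
orientation: [-1.294, 1.066, -1.066]
contact_force: [-0.3, -0.2, -1.1]
grip_width: 0.062
```

```bash
python3 -m jog '0 0 0 0 0 1 0; 0 0 0 0 0 1 0; 0 0 0 0 0 0 0; 0 0 0 0 0 0 0; 0 0 0 0 0 0 0'
```

```text
clock: 32.5
tcp_pos: [0.5473, -0.1443, 0.0357]
orientation: [-1.296, 1.069, -1.065]
contact_force: [-5.5, -0.5, 1.4]
grip_width: 0.0615
```

```bash
python3 -m jog '0 0 0 0 0 1 0; 0 0 0 0 0 1 0; 0 0 0 0 0 0 0; 0 0 0 0 0 0 0; 0 0 0 0 0 0 0'
```

```text
clock: 32.92
tcp_pos: [0.5474, -0.1443, 0.0355]
orientation: [-1.298, 1.072, -1.064]
contact_force: [-10.2, -0.6, 6.1]
grip_width: 0.0615
```

Pressed at −10 N. Lower slightly onto the sticks and release.

```bash
python3 -m jog '0 0 0 0 0.6 0 0; 0 0 0 0 0 0 0; 0 0 0 0 0 0 0.85; 0 0 0 0 0 0 0.85; 0 0 0 0 0 0 0.85'; python3 - <<'E'
from h import *
from bench import imaging
f=imaging.grab_frame("side")
u,v=proj(f,[.56,-.147,.05])[0].astype(int); im=f["color"][v-60:v+60,u-80:u+80,::-1]
cv2.imwrite(f"pics/g17side.png",cv2.resize(im,None,fx=5,fy=5))
E
```

```text
clock: 33.33
tcp_pos: [0.5521, -0.1435, 0.0359]
orientation: [-1.293, 1.065, -1.067]
contact_force: [-0.6, 0.8, 0.1]
grip_width: 0.0724
```

View pics/g17side.png

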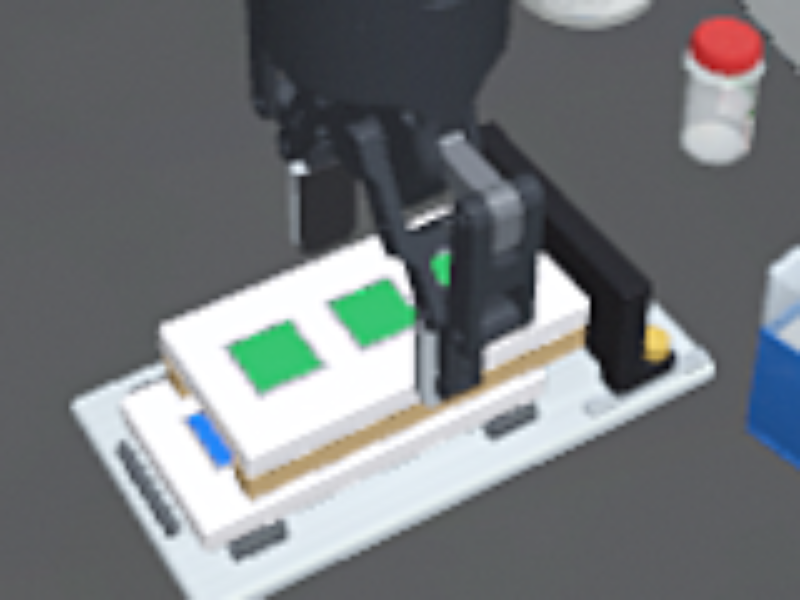

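Tray rests on the sticks and the fingers are open. Retreat straight up and then aside.

```bash
python3 -m jog '0 0 0 0 -10 0 0.85; 0 0 0 0 -25 0 0.85; 0 0 0 0 -38 0 0.85; 0 0 0 0 -38 0 0.85; 0 0 0 -40 0 0 0.85'; python3 -m jog '0 0 0 -40 0 0 0.85; 0 0 0 -40 0 0 0.85; 0 0 0 -40 0 0 0.85; 0 0 0 -40 0 0 0.85; 0 0 0 0 0 0 0.85'; python3 - <<'E'
from h import *
from bench import imaging
o,T=tool(); print(o["tcp_pos"])
for n in ["side","top"]:
    f=imaging.grab_frame(n); np.savez(f"/tmp/{n}4.npz",**f)
    u,v=proj(f,[.55,-.13,.04])[0].astype(int); im=f["color"][v-75:v+75,u-100:u+100,::-1]
    cv2.imwrite(f"pics/g18{n}.png",cv2.resize(im,None,fx=4,fy=4))
hsv=cv2.cvtColor(f["color"],cv2.COLOR_RGB2HSV).astype(int)
m=(hsv[...,0]>45)&(hsv[...,0]<80)&(hsv[...,1]>90)&(hsv[...,2]>90); m[:,:385]=0
P=np.array([cast(f,[[xs.mean(),ys.mean()]],.0465)[0] for a,xs,ys in blobs(m,20)]); c=P.mean(0); d=P[-1]-P[0]; d/=np.linalg.norm(d)
print("top tray",c.round(4),"yaw",np.degrees(np.arctan2(d[1],d[0])).round(2))
e=c-np.array([.532,-.1473,c[2]]); print("in lower tray x,y",(e@d).round(4),(e@np.array([-d[1],d[0],0])).round(4))
f0=np.load("/tmp/top0.npz"); df=np.abs(f0["color"].astype(int)-f["color"]).sum(2); print("glass change",[(int((df[v-18:v+18,u-18:u+18]>90).sum())) for u,v in [(232,145),(272,146),(326,147),(372,148)]])
E
```

```text
clock: 33.8
tcp_pos: [0.5492, -0.1129, 0.1546]
orientation: [-1.285, 1.062, -1.087]
contact_force: [2.0, -0.8, -0.4]
grip_width: 0.0724
clock: 34.22
tcp_pos: [0.5115, 0.0624, 0.148]
orientation: [-1.294, 1.058, -1.056]
contact_force: [0.2, -0.3, 0.6]
grip_width: 0.0726
[0.51152793 0.06237815 0.14798607]
top tray [ 0.5483 -0.1427  0.0465] yaw 11.21
in lower tray x,y 0.0169 0.0014
glass change [0, 0, 0, 0]
```

View pics/g18side.png

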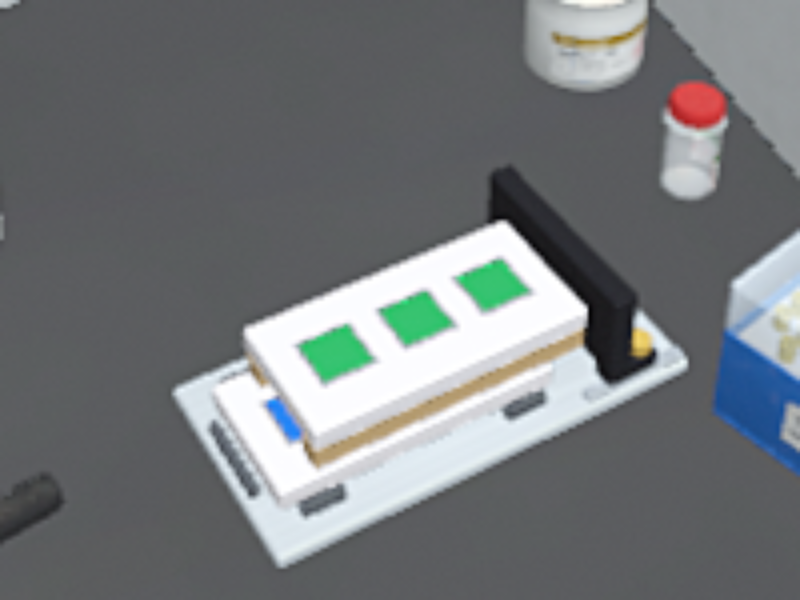

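View pics/g18top.png

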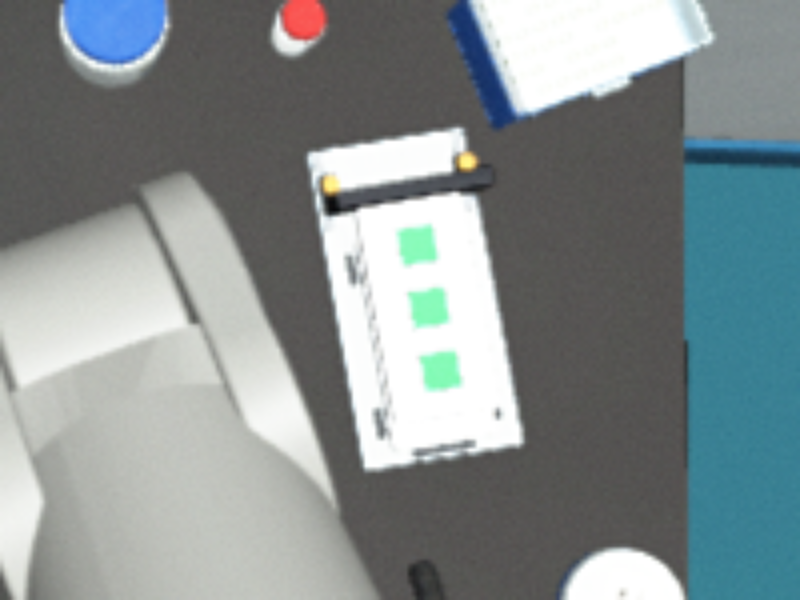

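The stack looks right, but I want to check flushness at the front ends more closely.

```bash
python3 - <<'E'
from h import *
f=np.load("/tmp/side4.npz"); a=np.radians(11); ex=np.array([np.cos(a),np.sin(a),0]); n=np.array([-np.sin(a),np.cos(a),0])
u,v=proj(f,[.485,-.165,.03])[0].astype(int); im=f["color"][v-22:v+22,u-30:u+30,::-1]
s=13; big=cv2.resize(im,None,fx=s,fy=s,interpolation=cv2.INTER_NEAREST); cv2.imwrite("pics/front.png",big); print(u-30,v-22)
u,v=proj(f,[.61,-.15,.04])[0].astype(int); im=f["color"][v-22:v+22,u-30:u+30,::-1]
cv2.imwrite("pics/back.png",cv2.resize(im,None,fx=s,fy=s,interpolation=cv2.INTER_NEAREST))
# predicted tray front-right bottom corner & stick corners
c=np.array([.5483,-.1427,0])
print("tray corners bottom",proj(f,[c-.065*ex-.032*n+[0,0,.034],c-.065*ex+.032*n+[0,0,.034]]).round(1))
for l in (-.0224,.0264):
    b=np.array([.532,-.1473,0])+(.0169-.065)*ex
    print("stick",l,[proj(f,b+(l+k)*n+[0,0,z]).round(1).tolist() for k in(-.006,.006) for z in (.022,.034)])
E
```

```text
260 280
tray corners bottom [[298.  309.7]
 [280.1 283.3]]
stick -0.0224 [[[297.7, 313.8]], [[297.4, 308.8]], [[294.2, 308.5]], [[293.9, 303.5]]]
stick 0.0264 [[[284.0, 293.3]], [[283.6, 288.4]], [[280.8, 288.6]], [[280.4, 283.7]]]
```

View pics/front.png

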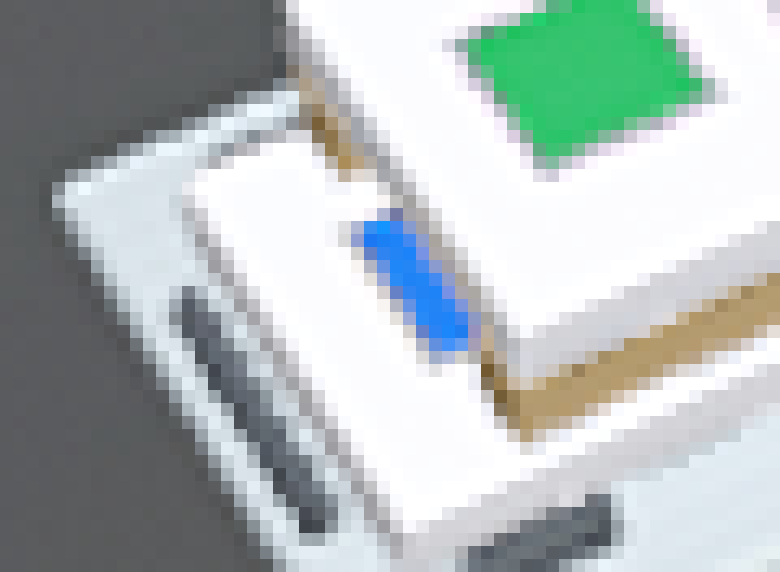

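View pics/back.png

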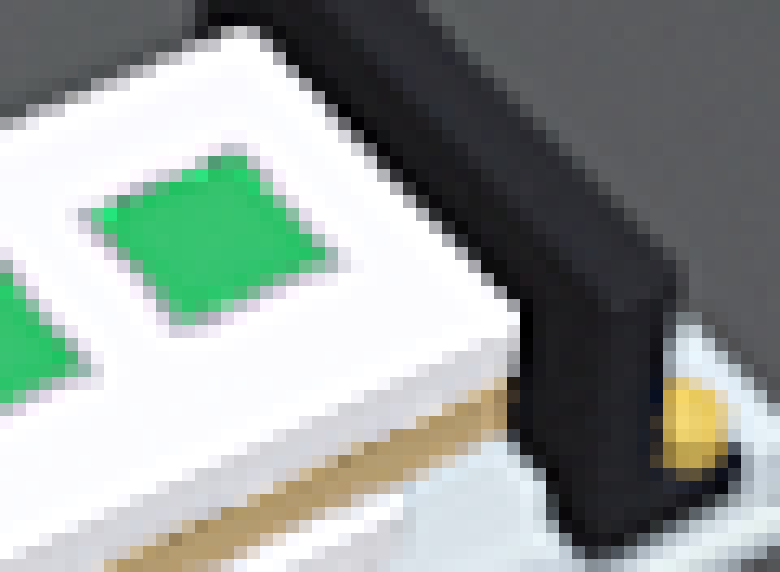

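Front and back ends are flush within about 1 mm and touching the stop. Handing in.

```bash
python3 - <<'E'
from bench import r
o=r.get_obs(); print(o["clock"],abs(o["qvel"]).max(),o["contact_force"]); print(r.hand_in())
E
```

```text
34.3167 0.05274837709084612 [ 0.20734465 -0.78962816 -0.41533214]
the job is handed in; nothing more can be done
None
```

The second tier is set up and the job was handed in at about 34 s of the 72 s allowed; no verdict was reported.

I laid each stick on the lower tray, one either side of the blue squares, and pushed each one home against the back stop with about 10 N. I then laid the top tray on both sticks with its green squares up, pushed it home with about 10 N, let go and moved the arm clear.

**Last checks from the camera views:**

| Check | Result |
|---|---|
| Stick centres from the lower tray's centre line | about +26 mm and −22 mm |
| Top tray, sideways offset from the lower tray | about 1.4 mm |
| Top tray yaw vs lower tray yaw | 11.2° vs about 11.0° |
| Front ends of sticks and top tray | flush within about 1 mm; back ends against the stop |
| Lower tray | had not measurably moved, last measured before the top tray went on |
| Glassware and jars | no change in the top view |

**What went less smoothly:**
- I set the first stick back down to regrip it higher, and the fingers closed just above it. I then gripped it again at the first height.
- Both sticks dragged on the lower tray while pressed down, so I raised them slightly and pushed on. The first stick slid about 5 mm in the grip.
- The top and side cameras disagreed by up to about 2 mm sideways, within the stated calibration.

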